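# Size a tap bushing on the cone and file it in the spares case

### The job

The brass tap has been stripped for service. Take the bushing that lies alone on its leather coaster and slide it level down the sizing cone until the taper stops it, and see which coloured band its lower edge has reached. Then press it fully home in the cutout of that colour in the spares case and shut the lid; leave the two worn bushings on the other coaster, and everything else, as they are.

Things in the scene. Friction and masses are not known exactly. Their poses are not given: they have to be found in the camera images.
- bushing_1_mid (a point): One of three brass tap bushings that are alike outside: plain rings, 42 mm outside diameter, 24 mm high, 150 g. Its bore is 22, 25 or 28 mm, and which is not known beforehand. Point: its centre, half-way up on its axis; z along its axis. It starts on one of the coasters, standing on its flat face.
- bushing_2_mid (a point): One of three brass tap bushings that are alike outside: plain rings, 42 mm outside diameter, 24 mm high, 150 g. Its bore is 22, 25 or 28 mm, and which is not known beforehand. Point: its centre, half-way up on its axis; z along its axis. It starts on one of the coasters, standing on its flat face.
- bushing_3_mid (a point): One of three brass tap bushings that are alike outside: plain rings, 42 mm outside diameter, 24 mm high, 150 g. Its bore is 22, 25 or 28 mm, and which is not known beforehand. Point: its centre, half-way up on its axis; z along its axis. It starts on one of the coasters, standing on its flat face.
- coaster_one: Round brown leather coaster, 96 mm across, 8 mm thick, that carries the single bushing to be sized. Fixed. Origin: centre of its underside, on the worktop.
- coaster_two: Alike coaster, 96 mm across, 8 mm thick, with the two worn bushings side by side, to be left. Fixed. Origin: centre of its underside.
- sizing_cone: Upright polished, slippery steel cone, fixed, on a round base (80 mm across, 14 mm high). Origin: centre of the base's underside, z up the cone's axis. 32 mm thick at 20 mm above the origin, 2 mm thinner every 10 mm of height. A bushing stops with its lower edge where the cone is as thick as its bore; off-centre or tilted it hangs higher until pushed down level (about 10 N).
- spares_case: Dark case, fixed, 108 mm (x) by 182 mm (y), walls 5 mm, rim 36 mm high. Origin: centre of its underside; x points to the lid hinge (right of the robot), y along the row of cutouts, away from the robot. Inside along y runs a grey ridge 32 mm wide, top 27 mm above the origin, with three cutouts 45 mm across, 50 mm apart. On both x sides are finger channels, 33 mm wide, floor 7 mm above the origin.
- cutout_blue (a point): Centre of the floor of the cutout with the blue floor strip (y = +50 mm in the case), 7 mm above the case's underside; axes as the case's. Takes any of the bushings, gripped across x. Sprung rubber tongues on its y sides, up to 18 mm above this point, pinch it: push it down (5 to 15 N) to the floor, centre 12 mm above this point, top 4 mm above the ridge.
- cutout_yellow (a point): Centre of the floor of the cutout with the yellow floor strip (y = 0 mm in the case), 7 mm above the case's underside; axes as the case's. Takes any of the bushings, gripped across x. Sprung rubber tongues on its y sides, up to 18 mm above this point, pinch it: push it down (5 to 15 N) to the floor, centre 12 mm above this point, top 4 mm above the ridge.
- cutout_red (a point): Centre of the floor of the cutout with the red floor strip (y = -50 mm in the case), 7 mm above the case's underside; axes as the case's. Takes any of the bushings, gripped across x. Sprung rubber tongues on its y sides, up to 18 mm above this point, pinch it: push it down (5 to 15 N) to the floor, centre 12 mm above this point, top 4 mm above the ridge.
- case_lid (a joint): Angle of the case's clear, dark-edged lid (rad): 0 shut, 1.57 upright, at most 2.0; it starts open, leaning to the robot's right. Its hinge friction holds it open; swung over to less than about 0.9 it falls shut by itself. It cannot shut over a bushing that is not pressed in.
- lid_hinge (a point): Middle of the lid's hinge line, on the case's rim at the +x side, 36 mm above the case's underside; the hinge runs along the case's y.
- lid_edge (a point): Middle of the lid's free edge, 111 mm from the hinge; the lid is 182 mm wide, 5 mm thick.
- jigger: Brass double jigger, 44 mm across, 91 mm high, standing beyond the case; bystander. Origin: centre of its underside.
- bottle_stopper: Brass bottle stopper with a black cone, 35 mm across, 51 mm high; bystander. Origin: centre of its underside.
- corkscrew: Folded corkscrew lying on the worktop right of the case, 115 mm long, 12 mm high; bystander. Origin: centre of its underside.
- nail_brush: White nail brush with blue bristles, 85 mm long, 55 mm high, beside the soap bottle; bystander. Origin: centre of its underside.
- cone_nose (a point): Top of the cone's rounded nose, on its axis, 98 mm above the worktop; the cone is 18 mm thick 10 mm below it. A bushing pressed on sticks a little; it comes off straight up.
- band_blue (a point): On the cone's axis in its blue band, 70 mm above the worktop, where the cone is 22 mm thick: a 22 mm bore stops with its lower edge about here (its centre 12 mm higher). The band reaches from 10 mm below to 3 mm above.
- band_yellow (a point): On the cone's axis in its yellow band, 55 mm above the worktop, where the cone is 25 mm thick: a 25 mm bore stops with its lower edge about here (its centre 12 mm higher). The band reaches from 10 mm below to 3 mm above.
- band_red (a point): On the cone's axis in its red band, 40 mm above the worktop, where the cone is 28 mm thick: a 28 mm bore stops with its lower edge about here (its centre 12 mm higher). The band reaches from 10 mm below to 3 mm above.
There are look-alikes about, which are no part of the job. There is more than one size of the sizing_cone; the job needs the larger.

How it is judged (in metres and radians):
On the way, in this order (a step that is already met when the one before it is completed fails the run):
1. the single bushing sits level and centred on the sizing cone, stopped by the taper (within 4 mm of the height where its bore and the cone agree) (((horizontal distance between bushing_1_mid and sizing_cone below 0.003 m and angle between bushing_1_mid's own z axis and vertical below 0.1 rad and z of bushing_1_mid in the frame of sizing_cone between 0.075 and 0.086 m and distance of each of bushing_2_mid, bushing_3_mid from where it was at the start of the episode below 0.02 m) or (horizontal distance between bushing_2_mid and sizing_cone below 0.003 m and angle between bushing_2_mid's own z axis and vertical below 0.1 rad and z of bushing_2_mid in the frame of sizing_cone between 0.06 and 0.071 m and distance of each of bushing_1_mid, bushing_3_mid from where it was at the start of the episode below 0.02 m) or (horizontal distance between bushing_3_mid and sizing_cone below 0.003 m and angle between bushing_3_mid's own z axis and vertical below 0.1 rad and z of bushing_3_mid in the frame of sizing_cone between 0.045 and 0.056 m and distance of each of bushing_1_mid, bushing_2_mid from where it was at the start of the episode below 0.02 m))), for 0.3 s.
2. that bushing is pressed home in the cutout of the colour of its band (((horizontal distance between bushing_1_mid and cutout_blue below 0.004 m and z of bushing_1_mid in the frame of cutout_blue below 0.0145 m and angle between bushing_1_mid's own z axis and vertical below 0.1 rad and distance of each of bushing_2_mid, bushing_3_mid from where it was at the start of the episode below 0.02 m) or (horizontal distance between bushing_2_mid and cutout_yellow below 0.004 m and z of bushing_2_mid in the frame of cutout_yellow below 0.0145 m and angle between bushing_2_mid's own z axis and vertical below 0.1 rad and distance of each of bushing_1_mid, bushing_3_mid from where it was at the start of the episode below 0.02 m) or (horizontal distance between bushing_3_mid and cutout_red below 0.004 m and z of bushing_3_mid in the frame of cutout_red below 0.0145 m and angle between bushing_3_mid's own z axis and vertical below 0.1 rad and distance of each of bushing_1_mid, bushing_2_mid from where it was at the start of the episode below 0.02 m))), for 0.2 s.
At the end, for the whole second after the job is handed in: The bushing from the single coaster lies in the cutout whose colour is that of the band at which it stopped (axis within 4 mm, no more than 2.5 mm above the floor, level within 0.1 rad); the other two bushings are within 20 mm of where they were; the lid is shut (below 0.06 rad) and at rest (((horizontal distance between bushing_1_mid and cutout_blue below 0.004 m and z of bushing_1_mid in the frame of cutout_blue below 0.0145 m and angle between bushing_1_mid's own z axis and vertical below 0.1 rad and distance of each of bushing_2_mid, bushing_3_mid from where it was at the start of the episode below 0.02 m) or (horizontal distance between bushing_2_mid and cutout_yellow below 0.004 m and z of bushing_2_mid in the frame of cutout_yellow below 0.0145 m and angle between bushing_2_mid's own z axis and vertical below 0.1 rad and distance of each of bushing_1_mid, bushing_3_mid from where it was at the start of the episode below 0.02 m) or (horizontal distance between bushing_3_mid and cutout_red below 0.004 m and z of bushing_3_mid in the frame of cutout_red below 0.0145 m and angle between bushing_3_mid's own z axis and vertical below 0.1 rad and distance of each of bushing_1_mid, bushing_2_mid from where it was at the start of the episode below 0.02 m)) and horizontal distance between each of bushing_1_mid, bushing_2_mid, bushing_3_mid and coaster_one above 0.07 m and value of joint case_lid below 0.06 rad and velocity of joint case_lid below 0.05 rad/s); the robot touches nothing.
It fails at once if a worn bushing is disturbed (two of the bushings have moved more than 20 mm) (distance of each of bushing_1_mid, bushing_2_mid from where it was at the start of the episode above 0.02 m or distance of each of bushing_1_mid, bushing_3_mid from where it was at the start of the episode above 0.02 m or distance of each of bushing_2_mid, bushing_3_mid from where it was at the start of the episode above 0.02 m).
It fails at once if the jigger, bottle stopper, corkscrew or nail brush is moved more than 30 mm (distance of any of jigger, bottle_stopper, corkscrew, nail_brush from where it was at the start of the episode above 0.03 m).
It also fails if it takes over 61 s, if anything falls off the work surface, if the arm or the gripper's body presses on something with over 40 N, if the wrist force passes 120 N, or if a joint passes its speed limit or range.

### The arm

A 6-joint arm with a two-finger parallel gripper is mounted at the origin on a cart in front of the work surface, level with it; the furniture and walls round the work are solid. World frame = base frame: x ahead of the robot, y to its left, z up, the work surface at z = 0. Lengths are in mm, angles in rad, forces in N, time in s.
With the tool pointing down it reaches from about 275 to 1000 mm from the base axis. Payload 8.4 kg.
Tool frame: the origin (TCP) lies midway between the tips of the shut fingers; the grasp point (between the pads) lies 19 mm behind it (r.grip_point_offset is the distance from the TCP to the grasp point, in mm); z points along the fingers, x is the direction in which the jaws open and shut, and the axes are right-handed (so a half turn about z gives the same grasp; the last joint's range is limited). The gripper opens to 85 mm and grips with 20 to 120 N. Pads are 22 mm wide; open, the fingers measure 114 mm over their backs; the gripper's body (76 mm by 85 mm) begins 54 mm behind the grasp point. The pads swing forward as they close: fully open they stand 13 mm farther back than shut.
Start: joints at [1.191, 0.353, 1.633, -0, 1.155, -0.002], TCP at [230.547, 580.927, 231.281] pointing down, gripper open.
Joint ranges: [-2.63, 2.63], [-0.92, 2.1], [0.06, 2.66], [-1.3, 4.44], [0, 2.69], [-3.02, 3.02]. Speed limits (rad/s): [2.22, 2.22, 2.79, 3.14, 3.14, 3.14].

### API

Orientations are given as [roll, pitch, yaw] about the fixed x, y, z axes, in that order (R = Rz(yaw) Ry(pitch) Rx(roll)).
In Python, from rig import monitor, vision, sign_off, r gives the robot as it stands.
- The arm moves only by the shell command python3 -m inch 'ROWS' [FORCE]. ROWS is JSON, a list of rows, each an object with "dp": the shift along the tool's x, y, z in mm, a list of three; "angular": the turn, a rotation vector about the tool's x, y, z in rad, a list of three; "fingers": the closure in counts, from 0 (fully open) to 255 (shut). A call has 1 to 12 rows; each row is the pose to reach, as a shift and turn from the pose commanded when the call began, along the tool's axes at that moment; what a row does not reach only later rows make up. A row lasts 1/12 s, in which the tool goes at most 41.7 mm and 7.16 degrees, less where a joint would pass 70% of its speed; a pose out of reach is approached as far as the arm can. A call with a gripper value outside its range is refused whole. The fingers move at their own pace and stop on an object; FORCE is the grip in N (left out, the last holds). Time passes only in rows, so rows that repeat a pose let the fingers close. It gives the time, the measured TCP pose, the force and the opening at its end, in the units of the state.
- monitor.sense(): the state, without advancing time (a new reading comes with each control period).
- vision.grab_frame(name): name is "scene" or "top"; returns (picture, depth): 384x512x3 uint8, blue, green, red; 384x512 float32, mm along the optical axis (not along the pixel's ray), 0 where there is no reading.
- vision.camera_params(name): a dict with "fx", "fy", "cx", "cy" (pixels), "R" (3x3) and "t" (3): a world point X has camera coordinates R X + t. Camera axes: x right, y down, z forward; pixel columns grow to the right and rows downward; lengths in mm; the calibration is good to about 2 mm. A picture is of the moment at which its call begins. camera_params takes no time and is no camera call.
- sign_off(): hands the job in, once; it reports no verdict.
The state is a dict: "clock": time; "qpos": joint angles; "qvel": joint speeds; "joint_efforts": joint torques, N m; "eef_pos": TCP position; "tcp_rot": TCP orientation; "contact_force": force on the tool from outside, world axes, zero at the start; "wrist_torque": the same for the moment, N m; "opening": opening from 0.0 (shut) to 1.0 (fully open).
Only numpy, scipy, OpenCV 4.12 (cv2) and the standard library are available. Lean on these libraries where they do the work, as an engineer would, in place of code of your own. Each camera call takes 0.05 s, during which the arm holds its last target.

## Working session

There is one attempt and no reset: what is moved stays moved. The work goes in short steps, Python scripts to look and compute and a shell command to move; the robot and the scene stay as the last step left them, time stands still between calls to the robot, and variables do not carry over. Pictures are saved under pics/ and viewed, and the job is handed in when it is done.

```bash
ls; mkdir -p pics; python3 - <<'E'
from rig import monitor, vision, r
import cv2, numpy as np
print(monitor.sense()); print(r.grip_point_offset)
for n in ("scene","top"):
    p,d=vision.grab_frame(n); cv2.imwrite(f"pics/{n}0.png",p); np.savez(f"{n}0.npz",p=p,d=d)
    print(n,vision.camera_params(n))
E
```

```text
pics
{'clock': 0.0, 'qpos': array([ 1.19056914e+00,  3.53624150e-01,  1.63414803e+00,  6.53001889e-06,
        1.15518745e+00, -2.42583178e-03]), 'qvel': array([ 6.92507874e-04,  3.07209950e-05,  4.33883859e-04, -1.24003656e-03,
       -7.92322497e-04,  1.54855898e-04]), 'joint_efforts': array([-1.61737629e-03, -6.05244255e+01, -3.42066872e+01, -2.41900416e-04,
        9.39807971e-03,  5.01442616e-05]), 'eef_pos': array([230.38406432, 580.47402947, 230.57071747]), 'tcp_rot': array([-3.14158337e+00,  1.36696460e-03,  1.19299234e+00]), 'contact_force': array([-0.30616783,  0.29727136, -0.90365935]), 'wrist_torque': array([ 0.00137689, -0.03294185, -0.02527033]), 'opening': 0.9986093711274541}
18.700000000000003
scene {'fx': 410.14232404643786, 'fy': 410.14232404643786, 'cx': 256.6315795245844, 'cy': 186.77458146357236, 'R': array([[-0.86965966, -0.49336775,  0.01674335],
       [-0.3844661 ,  0.65564448, -0.64985855],
       [ 0.30964157, -0.57159301, -0.75987073]]), 't': array([ 444.46498864,  316.0998371 , 1125.76554346])}
top {'fx': 483.98347006312036, 'fy': 483.98347006312036, 'cx': 259.7543908583444, 'cy': 200.87131240788963, 'R': array([[ 9.19744864e-04, -9.99998061e-01, -1.74131649e-03],
       [-9.73603617e-01, -4.98021230e-04, -2.28244930e-01],
       [ 2.28243621e-01,  1.90527914e-03, -9.73602188e-01]]), 't': array([ -63.24685945,  578.55190293, 1816.88441968])}
```

View pics/scene0.png

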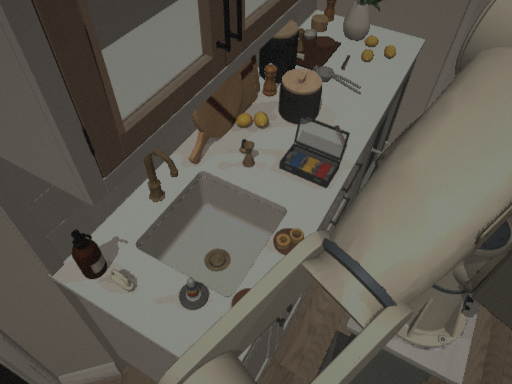

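View pics/top0.png

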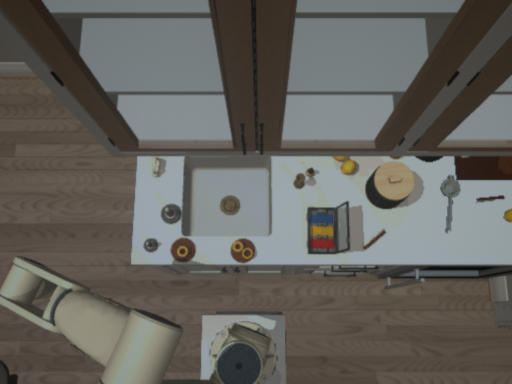

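```bash
cat > h.py <<'E'
import cv2, numpy as np
from rig import monitor, vision
def cam(n):
    c=vision.camera_params(n); return c
def ray(n,u,v,z):
    c=cam(n); R=np.array(c['R']); t=np.array(c['t'])
    d=R.T@np.array([(u-c['cx'])/c['fx'],(v-c['cy'])/c['fy'],1]); o=-R.T@t
    return o+d*(z-o[2])/d[2]
def proj(n,X):
    c=cam(n); p=np.array(c['R'])@np.array(X)+c['t']
    return np.array([c['fx']*p[0]/p[2]+c['cx'],c['fy']*p[1]/p[2]+c['cy']])
def tri(a,b):
    # a,b = (name,u,v); least squares
    A=np.zeros((3,3));B=np.zeros(3)
    for n,u,v in (a,b):
        c=cam(n);R=np.array(c['R']);o=-R.T@np.array(c['t']);d=R.T@np.array([(u-c['cx'])/c['fx'],(v-c['cy'])/c['fy'],1]);d/=np.linalg.norm(d)
        P=np.eye(3)-np.outer(d,d);A+=P;B+=P@o
    return np.linalg.solve(A,B)
def dpt(n,d,u,v):
    c=cam(n);R=np.array(c['R']);z=d[int(round(v)),int(round(u))]
    return R.T@(np.array([(u-c['cx'])/c['fx']*z,(v-c['cy'])/c['fy']*z,z])-np.array(c['t']))
def crop(p,u0,v0,u1,v1,s,fn):
    cv2.imwrite(fn,cv2.resize(p[v0:v1,u0:u1],None,fx=s,fy=s,interpolation=cv2.INTER_CUBIC))
E
python3 - <<'E'
from h import *
T=np.load('top0.npz');S=np.load('scene0.npz')
crop(np.clip(T['p']*1.5,0,255).astype(np.uint8),130,145,270,265,5.5,'pics/t0a.png')
crop(np.clip(T['p']*1.5,0,255).astype(np.uint8),270,145,400,265,5.5,'pics/t0b.png')
crop(np.clip(S['p']*1.5,0,255).astype(np.uint8),60,210,320,330,3,'pics/s0a.png')
for u,v in [(171,213),(151,244),(183,250),(243,250),(323,230),(133,262),(15,300)]:
    print(u,v,ray('top',u,v,0).round(0), dpt('top',T['d'],u,v).round(0))
E
```

```text
171 213 [544. 293.   0.] [534. 284.  49.]
151 244 [419. 367.   0.] [413. 358.  39.]
183 250 [395. 240.   0.] [394. 239.   6.]
243 250 [395.   3.   0.] [392.   2.  27.]
323 230 [ 475. -314.    0.] [ 475. -314.    3.]
133 262 [348. 434.   0.] [346. 430.  14.]
15 300 [202. 880.   0.] [184. 574. 614.]
```

View pics/t0a.png

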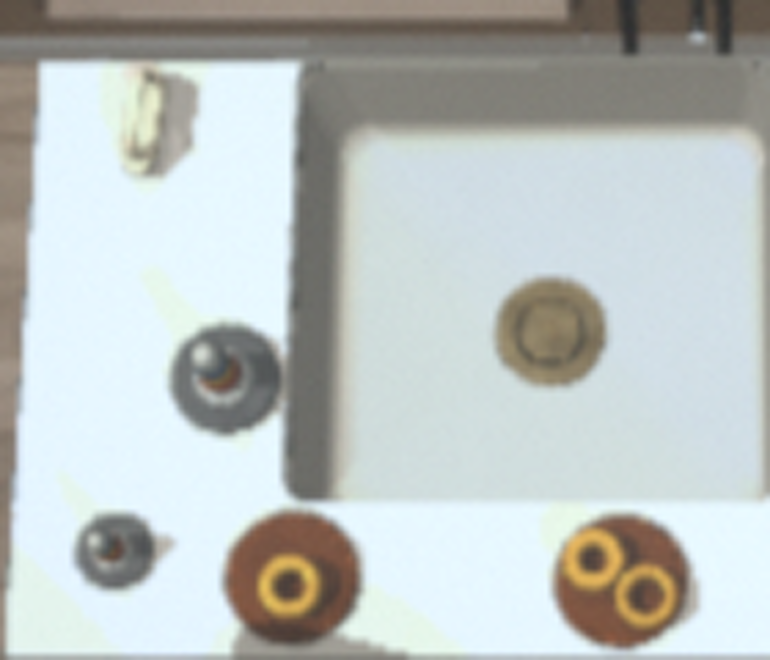

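View pics/t0b.png

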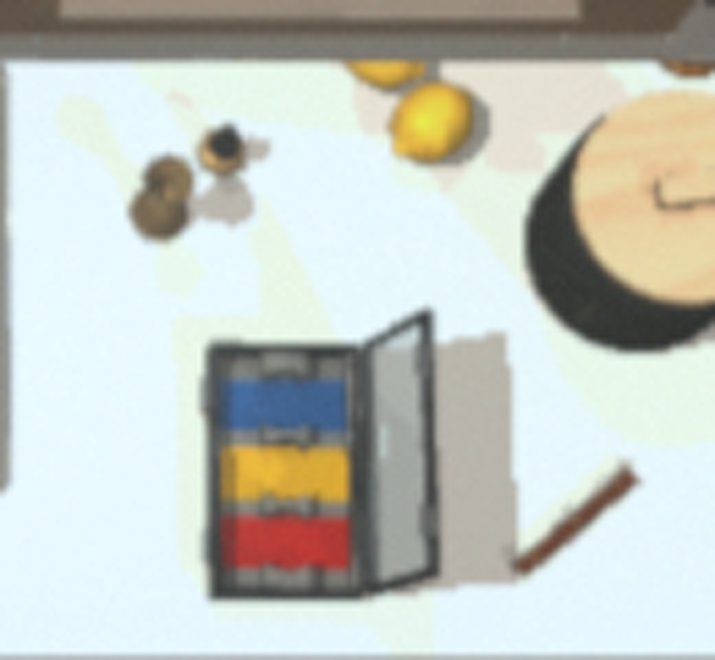

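View pics/s0a.png

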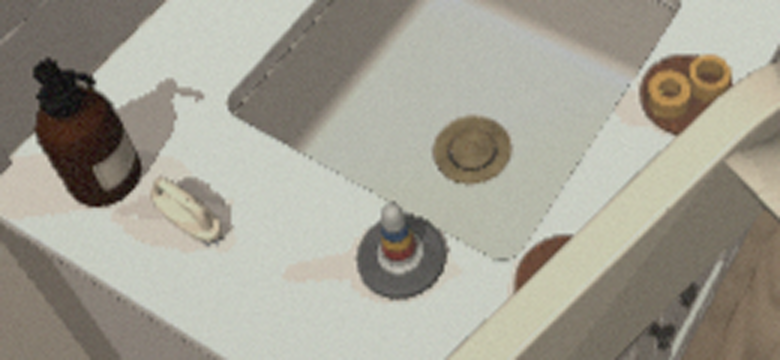

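```bash
python3 - <<'E'
from h import *
T=np.load('top0.npz');S=np.load('scene0.npz')
p=T['p'];d=T['d']
hsv=cv2.cvtColor(p,cv2.COLOR_BGR2HSV)
def cont(m,box,n=1):
    u0,v0,u1,v1=box; q=np.zeros_like(m);q[v0:v1,u0:u1]=m[v0:v1,u0:u1]
    cs,_=cv2.findContours(q,cv2.RETR_EXTERNAL,cv2.CHAIN_APPROX_NONE)
    return sorted(cs,key=cv2.contourArea)[::-1][:n]
# cabinet
for u,v in [(200,120),(350,140),(200,152)]: print('cab',dpt('top',d,u,v).round(0))
# upsample for subpixel
s=6
P=cv2.resize(p,None,fx=s,fy=s,interpolation=cv2.INTER_CUBIC);H=cv2.cvtColor(P,cv2.COLOR_BGR2HSV)
def o(u): return (u+.5)/s-.5
g=cv2.cvtColor(P,cv2.COLOR_BGR2GRAY)
print('gray base',g[int(213*s):int(213*s)+2,162*s:185*s:s])
# cone base disc
for name,box in (('big',(158,201,182.5,226)),('small',(142,235,161,254))):
    m=(g<95).astype(np.uint8)
    c=cont(m,[int(b*s) for b in box])[0]; c=cv2.convexHull(c)
    e=cv2.fitEllipse(c); print(name,[o(x) for x in e[0]],[x/s for x in e[1]],ray('top',o(e[0][0]),o(e[0][1]),12).round(1))
# bushings
m=((H[...,0]>12)&(H[...,0]<32)&(H[...,1]>120)&(H[...,2]>110)).astype(np.uint8)
for name,box in (('b1',(170,238,196,262)),('b2',(230,238,258,262))):
    for c in cont(m,[b*s for b in box],2):
        if cv2.contourArea(c)<300: continue
        (x,y),rr=cv2.minEnclosingCircle(c); e=cv2.fitEllipse(c)
        print(name,[o(x) for x in e[0]],[x/s for x in e[1]],rr/s,ray('top',o(e[0][0]),o(e[0][1]),32).round(1))
m=((H[...,0]<12)&(H[...,1]>90)|((H[...,0]<32)&(H[...,1]>120))).astype(np.uint8)
for name,box in (('c1',(168,236,198,264)),('c2',(230,236,258,264))):
    c=cv2.convexHull(cont(m,[b*s for b in box])[0]); e=cv2.fitEllipse(c)
    print(name,[o(x) for x in e[0]],[x/s for x in e[1]],ray('top',o(e[0][0]),o(e[0][1]),8).round(1))
# case strips
for name,lo,hi in (('blue',95,125),('yel',18,32),('red',0,6)):
    m=((H[...,0]>=lo)&(H[...,0]<=hi)&(H[...,1]>130)&(H[...,2]>60)).astype(np.uint8)
    c=cont(m,[b*s for b in (300,200,340,260)])[0]; b=cv2.minAreaRect(c);x,y,w,h=cv2.boundingRect(c)
    print(name,[o(x) for x in b[0]],[x/s for x in b[1]],b[2],ray('top',o(b[0][0]),o(b[0][1]),7).round(1))
m=(g<70).astype(np.uint8)
c=cont(m,[b*s for b in (295,195,340,260)])[0];b=cv2.minAreaRect(c);print('case',b)
E
```

```text
cab [731. 120. 508.]
cab [ 645. -327.  564.]
cab [631. 119. 496.]
gray base [[86 75 76 90 87 68 60 57 55 59 56 52 69 79 69 59 57 57 56 78 89 78 73]
 [86 75 76 92 89 68 59 56 56 60 56 53 69 79 69 59 57 57 56 78 88 78 73]]
big [173.69344075520834, 215.12579345703125] [19.80194091796875, 26.76983388264974] [533.  279.9  12. ]
small [150.78223673502603, 244.8334757486979] [12.979735056559244, 13.907112121582031] [413.9 365.   12. ]
b1 [181.85135904947916, 250.889892578125] [10.54288419087728, 10.962031046549479] 5.585028330485026 [387.6 238.8  32. ]
b2 [246.83256022135416, 252.74383544921875] [10.491313934326172, 10.912881215413412] 5.593420028686523 [380.6 -13.   32. ]
b2 [237.352294921875, 246.2226765950521] [10.009256998697916, 10.979454040527344] 5.575711568196614 [405.9  24.   32. ]
c1 [182.7875773111979, 249.4456787109375] [21.84795379638672, 22.885838826497395] [396.4 239.3   8. ]
c2 [242.3614501953125, 250.2567138671875] [22.13214111328125, 22.501973470052082] [393.3   5.3   8. ]
blue [321.5, 218.33333333333334] [7.166666666666667, 20.166666666666668] 90.0 [ 521.3 -308.8    7. ]
yel [321.50880940755206, 230.52750651041666] [23.030484517415363, 9.632211049397787] 1.6523045301437378 [ 472.1 -307.5    7. ]
red [321.6666666666667, 243.1666463216146] [9.166665395100912, 22.49999491373698] 90.0 [ 421.7 -306.7    7. ]
case ((1941.5753173828125, 1384.35498046875), (275.7039794921875, 190.48422241210938), 88.9708480834961)
```

```bash
python3 - <<'E'
from h import *
T=np.load('top0.npz');S=np.load('scene0.npz')
s=6
def up(p): return cv2.resize(p,None,fx=s,fy=s,interpolation=cv2.INTER_CUBIC)
def o(u): return (u+.5)/s-.5
def base(n,p,box,th):
    P=up(p);g=cv2.cvtColor(P,cv2.COLOR_BGR2GRAY);b=[int(x*s) for x in box]
    m=np.zeros_like(g);m[b[1]:b[3],b[0]:b[2]]=(g[b[1]:b[3],b[0]:b[2]]<th)
    m=cv2.morphologyEx(m,cv2.MORPH_OPEN,np.ones((25,25),np.uint8))
    cs,_=cv2.findContours(m,cv2.RETR_EXTERNAL,cv2.CHAIN_APPROX_NONE);c=cv2.convexHull(max(cs,key=cv2.contourArea))
    e=cv2.fitEllipse(c);
    cv2.ellipse(P,e,(0,0,255),1);cv2.imwrite(f'pics/base_{n}.png',cv2.resize(P[b[1]-30:b[3]+30,b[0]-30:b[2]+30],None,fx=2.,fy=2.))
    print(n,o(e[0][0]),o(e[0][1]),[x/s for x in e[1]],ray(n,o(e[0][0]),o(e[0][1]),10).round(1))
base('top',T['p'],(158,201,180.8,226),72)
base('scene',S['p'],(172,262,212,312),80)
E
```

```text
top 177.67484537760416 212.9493408203125 [5.580541610717773, 7.297596613566081] [542.3 264.8  10. ]
scene 193.56880696614584 295.1574300130208 [27.55298360188802, 30.33977508544922] [541.2 295.3  10. ]
```

View pics/base_top.png

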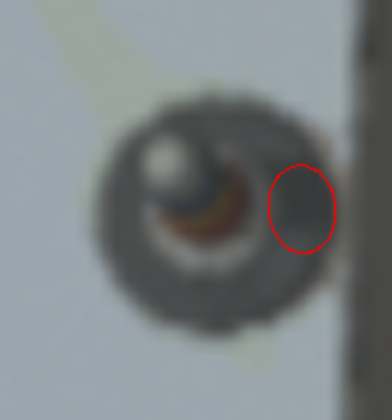

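View pics/base_scene.png

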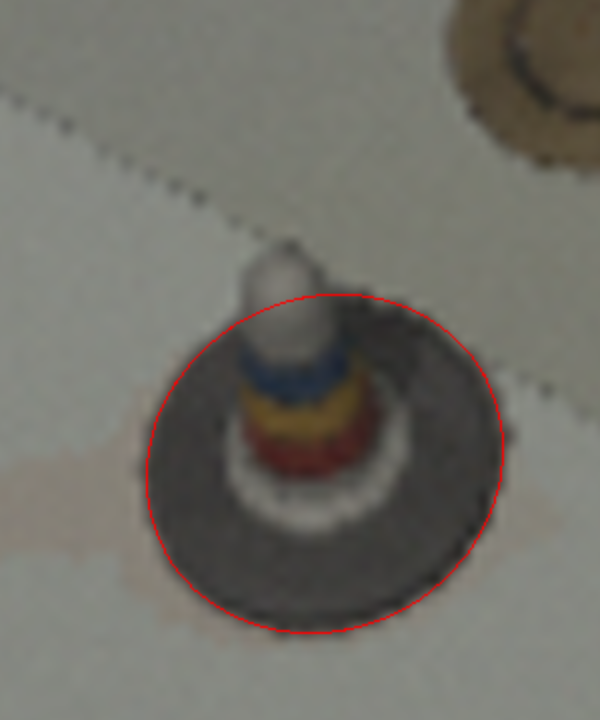

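```bash
python3 - <<'E'
from h import *
print(ray('top',170.71,213.38,9).round(1), ray('scene',193.57,295.3,9).round(1))
print(tri(('top',166.9,208.75),('scene',190.2,280.3)).round(1))
print(ray('top',166.9,208.75,89).round(1),ray('scene',190.2,280.3,89).round(1))
# bushings in scene of coaster 2 for relative cam check
print(proj('scene',[380.6,-13,32]),proj('scene',[405.9,24,32]))
for n in('top','scene'):
    c=cam(n);R=np.array(c['R']);print(n,(-R.T@np.array(c['t'])).round(0))
m=monitor.sense();print(m['eef_pos'],m['tcp_rot'])
E
```

```text
[540.7 292.7   9. ] [541.3 295.3   9. ]
[542.9 293.1  89.2]
[542.2 292.9  89. ] [543.7 293.2  89. ]
[296.89324873 233.73340596] [283.72791453 239.16055632]
top [ 149.  -66. 1901.]
scene [ 159.  656. 1053.]
[230.37657692 580.54244563 230.63675562] [-3.14155292e+00  1.25050609e-03  1.19300357e+00]
```

```bash
cat >> h.py <<'E'
from scipy.spatial.transform import Rotation as Ro
def plan(x,y,z,yaw):
    m=monitor.sense();R=Ro.from_euler('xyz',m['tcp_rot']);G=Ro.from_euler('xyz',[np.pi,0,yaw])
    dp=R.inv().apply(np.array([x,y,z])-m['eef_pos']);a=(R.inv()*G).as_rotvec()
    print('t',round(m['clock'],2),'pos',m['eef_pos'].round(1),'rpy',m['tcp_rot'].round(4),'F',m['contact_force'].round(1),'open',round(m['opening'],3))
    print('dp',dp.round(1),'ang',a.round(4),'rows',(np.linalg.norm(dp)/41.7).round(1),(np.degrees(np.linalg.norm(a))/7.16).round(1))
E
python3 -c "
from h import *
plan(388,239,130,0)"
```

```text
t 0.1 pos [230.4 580.5 230.6] rpy [-3.1416e+00  1.3000e-03  1.1930e+00] F [ 0.4  0.4 -1. ] open 0.999
dp [-259.2  272.5  101. ] ang [7.000e-04 1.100e-03 1.193e+00] rows 9.3 9.5
```

```bash
python3 -m inch '[{"dp":[-25,26,10],"angular":[0,0,0.12],"fingers":0},{"dp":[-53,56,20],"angular":[0,0,0.24],"fingers":0},{"dp":[-80,84,31],"angular":[0,0,0.36],"fingers":0},{"dp":[-106,111,41],"angular":[0,0,0.48],"fingers":0},{"dp":[-132,139,51],"angular":[0,0,0.60],"fingers":0},{"dp":[-159,167,62],"angular":[0,0,0.72],"fingers":0},{"dp":[-185,195,72],"angular":[0,0,0.84],"fingers":0},{"dp":[-212,223,82],"angular":[0,0,0.96],"fingers":0},{"dp":[-238,250,93],"angular":[0,0,1.08],"fingers":0},{"dp":[-259,272,101],"angular":[0,0,1.19],"fingers":0},{"dp":[-259,272,101],"angular":[0,0,1.193],"fingers":0}]' 60; python3 - <<'E'
from h import *
plan(388,239,20,0)
p,d=vision.grab_frame('scene'); cv2.imwrite('pics/s1.png',p);np.savez('s1.npz',p=p,d=d)
p,d=vision.grab_frame('top'); cv2.imwrite('pics/t1.png',p);np.savez('t1.npz',p=p,d=d)
E
```

```text
clock: 1.02
eef_pos: [387.9, 235.2, 128.7]
tcp_rot: [3.139, 0.002, -0.01]
contact_force: [-0.5, -1.0, -0.8]
opening: 0.997
t 1.02 pos [387.9 235.2 128.7] rpy [ 3.1387e+00  2.4000e-03 -9.6000e-03] F [-0.5 -1.  -0.8] open 0.997
dp [  0.3  -4.1 108.6] ang [ 0.0028  0.0024 -0.0096] rows 2.6 0.1
```

View pics/s1.png

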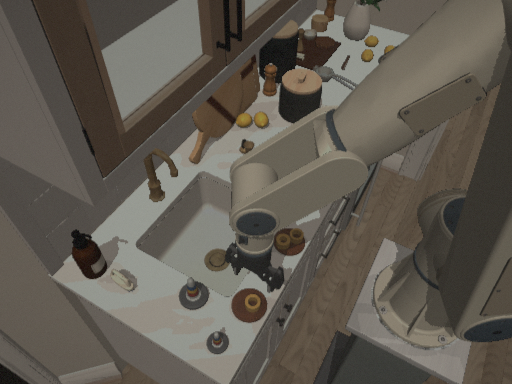

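View pics/t1.png

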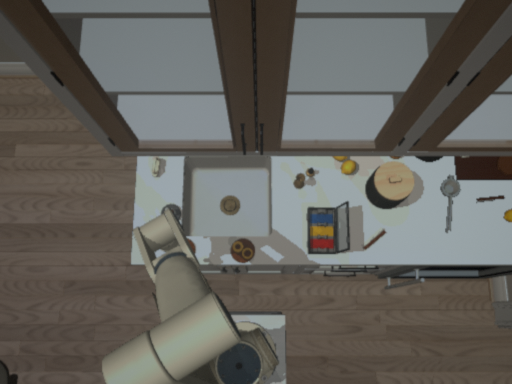

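Scene view: the bushing stands on its coaster at about (252,301), the larger cone is at (194,291), the smaller look-alike at (217,342); the gripper hovers above, jaws left and right of the bushing.

```bash
python3 - <<'E'
from h import *
S=np.load('s1.npz')['p'];s=6
P=cv2.resize(S,None,fx=s,fy=s,interpolation=cv2.INTER_CUBIC);H=cv2.cvtColor(P,cv2.COLOR_BGR2HSV)
o=lambda u:(u+.5)/s-.5
b=[230*s,285*s,275*s,325*s]
C=P[b[1]:b[3],b[0]:b[2]].copy()
cv2.imwrite('pics/b1s.png',cv2.resize(np.clip(C*1.6,0,255).astype(np.uint8),None,fx=2.5,fy=2.5))
h=H[b[1]:b[3],b[0]:b[2]]
for lo in (10,14,16):
    m=((h[...,0]>=lo)&(h[...,0]<35)&(h[...,1]>80)&(h[...,2]>90)).astype(np.uint8)
    cs,_=cv2.findContours(m,cv2.RETR_EXTERNAL,cv2.CHAIN_APPROX_NONE);c=max(cs,key=cv2.contourArea)
    x,y,w,hh=cv2.boundingRect(c);print(o(x+b[0]),o(x+w+b[0]),o(y+b[1]),o(y+hh+b[1]))
# predicted outline of bushing from top estimate
for X,Y in((388,239),):
  pts=np.array([proj('scene',[X+21*np.cos(a),Y+21*np.sin(a),z]) for z in(8,32) for a in np.linspace(0,6.28,60)])
  print(pts.min(0),pts.max(0))
E
```

```text
244.25 260.25 293.4166666666667 311.4166666666667
244.25 260.25 293.4166666666667 311.4166666666667
244.41666666666666 260.25 293.5833333333333 311.4166666666667
[244.78052496 293.87121168] [260.65440074 312.64225693]
```

View pics/b1s.png

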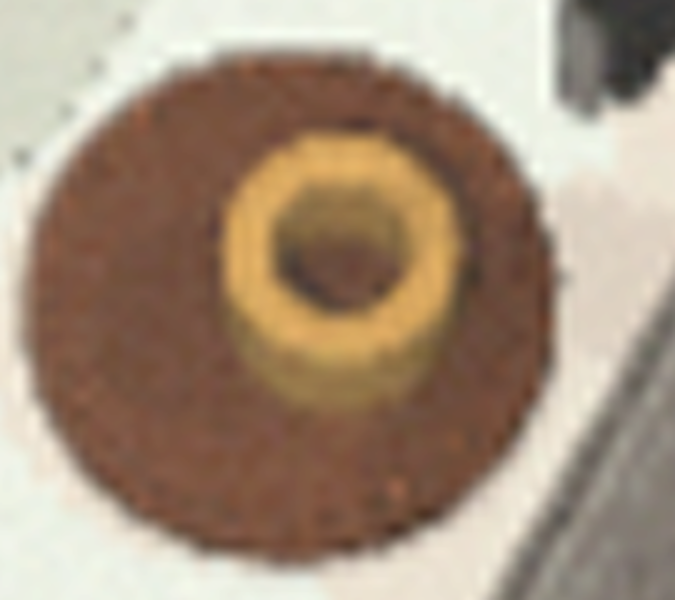

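```bash
python3 -c "
from h import *
plan(389,239,11,0)"
```

```text
t 1.12 pos [387.9 238.8 129.9] rpy [ 3.1411e+00  1.0000e-03 -2.1000e-03] F [ 0.2 -0.4  0.7] open 0.999
dp [  1.2  -0.3 118.9] ang [ 0.0005  0.001  -0.0021] rows 2.9 0.0
```

```bash
python3 -m inch '[{"dp":[1,0,40],"angular":[0,0,0],"fingers":0},{"dp":[1,0,75],"angular":[0,0,0],"fingers":0},{"dp":[1,0,98],"angular":[0,0,0],"fingers":0},{"dp":[1,0,112],"angular":[0,0,0],"fingers":0},{"dp":[1,0,119],"angular":[0,0,0],"fingers":0},{"dp":[1,0,119],"angular":[0,0,0],"fingers":60},{"dp":[1,0,119],"angular":[0,0,0],"fingers":60}]' 60; python3 - <<'E'
from h import *
plan(389,239,11,0)
p,d=vision.grab_frame('scene'); crop(np.clip(p*1.5,0,255).astype(np.uint8),200,200,330,340,4,'pics/s2.png')
E
```

```text
clock: 1.7
eef_pos: [388.9, 240.7, 11.7]
tcp_rot: [-3.141, -0.0, 0.002]
contact_force: [0.4, 0.0, 1.0]
opening: 0.768
t 1.7 pos [388.9 240.7  11.7] rpy [-3.1414e+00 -2.0000e-04  1.6000e-03] F [0.4 0.  1. ] open 0.768
dp [0.1 1.7 0.7] ang [-0.0002 -0.0002  0.0016] rows 0.0 0.0
```

View pics/s2.png

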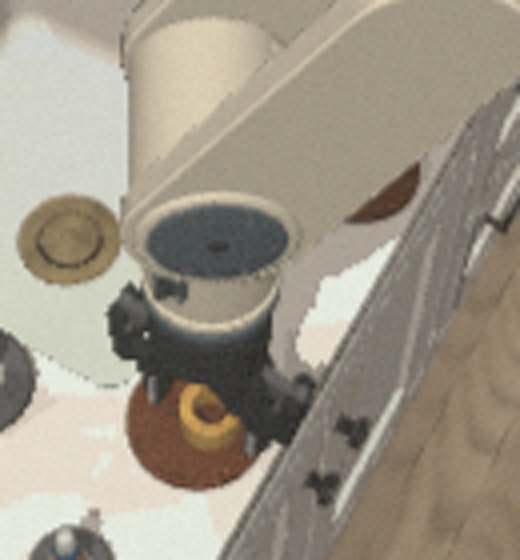

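```bash
python3 -m inch '[{"dp":[0,1,0],"angular":[0,0,0],"fingers":100},{"dp":[0,1,0],"angular":[0,0,0],"fingers":160},{"dp":[0,1,0],"angular":[0,0,0],"fingers":255},{"dp":[0,1,0],"angular":[0,0,0],"fingers":255},{"dp":[0,1,0],"angular":[0,0,0],"fingers":255},{"dp":[0,1,0],"angular":[0,0,0],"fingers":255}]' 60; python3 -c "
from h import *
plan(389,239,131,0)"
```

```text
clock: 2.25
eef_pos: [389.5, 239.3, 12.7]
tcp_rot: [-3.141, -0.002, 0.0]
contact_force: [-3.1, -1.0, 13.4]
opening: 0.466
t 2.25 pos [389.5 239.3  12.7] rpy [-3.1405e+00 -1.6000e-03  0.0000e+00] F [-3.1 -1.  13.4] open 0.466
dp [-3.000e-01  1.000e-01 -1.183e+02] ang [-0.0011 -0.0016  0.    ] rows 2.8 0.0
```

```bash
python3 -m inch '[{"dp":[0,0,-10],"angular":[0,0,0],"fingers":255},{"dp":[0,0,-40],"angular":[0,0,0],"fingers":255},{"dp":[0,0,-80],"angular":[0,0,0],"fingers":255},{"dp":[0,0,-112],"angular":[0,0,0],"fingers":255},{"dp":[0,0,-130],"angular":[0,0,0],"fingers":255},{"dp":[0,0,-138],"angular":[0,0,0],"fingers":255},{"dp":[0,0,-138],"angular":[0,0,0],"fingers":255},{"dp":[0,0,-138],"angular":[0,0,0],"fingers":255}]' 60; python3 - <<'E'
from h import *
plan(542,294,150,0)
p,d=vision.grab_frame('scene'); np.savez('s3.npz',p=p,d=d); crop(np.clip(p*1.5,0,255).astype(np.uint8),170,180,330,340,4,'pics/s3.png')
E
```

```text
clock: 2.92
eef_pos: [388.5, 238.6, 149.1]
tcp_rot: [-3.141, -0.0, -0.0]
contact_force: [0.3, -0.5, -2.2]
opening: 0.469
t 2.92 pos [388.5 238.6 149.1] rpy [-3.1415e+00 -2.0000e-04 -1.0000e-04] F [ 0.3 -0.5 -2.2] open 0.469
dp [153.5 -55.4  -0.9] ang [-0.0001 -0.0002 -0.0001] rows 3.9 0.0
```

View pics/s3.png

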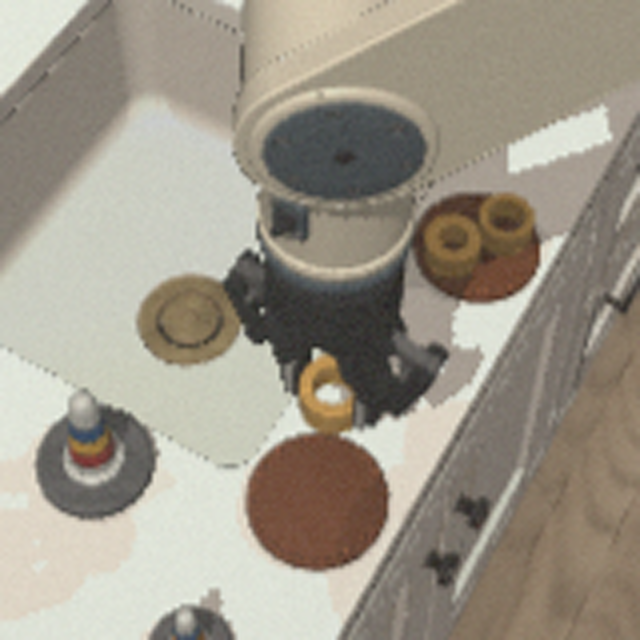

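```bash
python3 - <<'E'
from h import *
P=np.load('s3.npz')['p'];s=6
P=cv2.resize(P,None,fx=s,fy=s,interpolation=cv2.INTER_CUBIC)
Q=np.clip(P*1.5,0,255).astype(np.uint8)
for z in(144.4,168.4):
    for dia,col in((42,(0,255,0)),(25,(255,0,0)),(22,(0,0,255))):
        pts=np.array([(proj('scene',[388.5+dia/2*np.cos(a),238.6+dia/2*np.sin(a),z])+.5)*s-.5 for a in np.linspace(0,6.29,60)])
        cv2.polylines(Q,[pts.round().astype(int)],False,col,1)
cv2.imwrite('pics/s3b.png',cv2.resize(Q[255*s:300*s,230*s:280*s],None,fx=2.5,fy=2.5))
E
```

```text
(no output)
```

View pics/s3b.png

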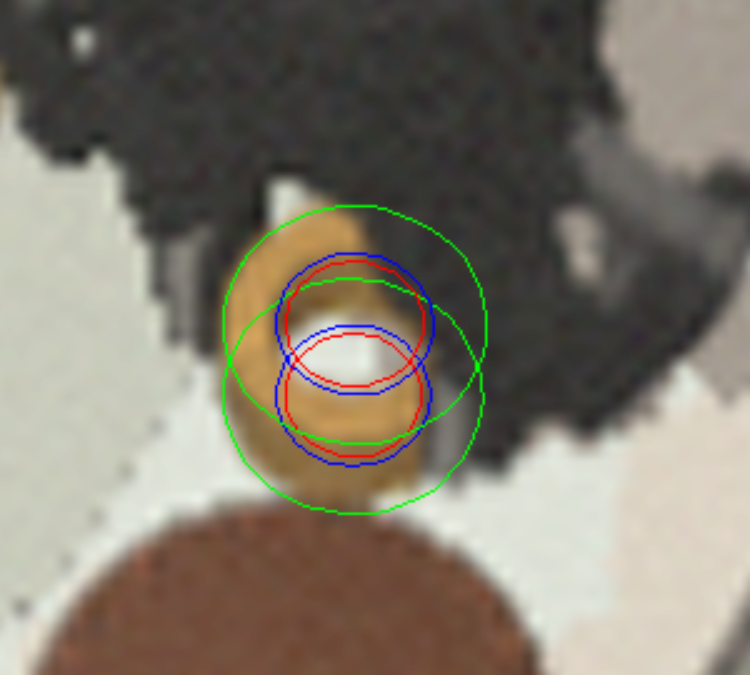

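```bash
python3 -m inch '[{"dp":[15,-5,0],"angular":[0,0,0],"fingers":255},{"dp":[45,-16,0],"angular":[0,0,0],"fingers":255},{"dp":[82,-29,0],"angular":[0,0,0],"fingers":255},{"dp":[115,-41,0],"angular":[0,0,0],"fingers":255},{"dp":[139,-50,0],"angular":[0,0,0],"fingers":255},{"dp":[150,-54,0],"angular":[0,0,0],"fingers":255},{"dp":[153,-55,0],"angular":[0,0,0],"fingers":255},{"dp":[153,-55,0],"angular":[0,0,0],"fingers":255},{"dp":[153,-55,0],"angular":[0,0,0],"fingers":255},{"dp":[153,-55,0],"angular":[0,0,0],"fingers":255}]' 60; python3 - <<'E'
from h import *
plan(541.5,293.5,150,0)
p,d=vision.grab_frame('scene'); np.savez('s4.npz',p=p,d=d); crop(np.clip(p*1.5,0,255).astype(np.uint8),140,200,260,320,5,'pics/s4.png')
plan(541.5,293.5,110,0)
E
```

```text
clock: 3.8
eef_pos: [540.3, 293.2, 148.4]
tcp_rot: [3.141, 0.002, 0.0]
contact_force: [0.2, 0.2, -1.7]
opening: 0.463
t 3.8 pos [540.3 293.2 148.4] rpy [3.1405e+00 2.1000e-03 2.0000e-04] F [ 0.2  0.2 -1.7] open 0.463
dp [ 1.2 -0.3 -1.6] ang [0.0011 0.0021 0.0002] rows 0.0 0.0
t 3.85 pos [540.5 293.4 148.8] rpy [3.1409e+00 1.3000e-03 2.0000e-04] F [-0.4  0.9 -1.3] open 0.469
dp [ 1.  -0.2 38.8] ang [0.0007 0.0013 0.0002] rows 0.9 0.0
```

View pics/s4.png

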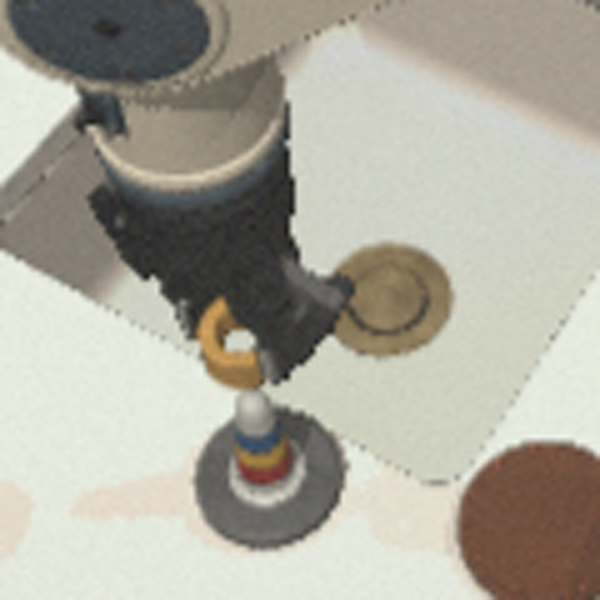

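```bash
python3 -m inch '[{"dp":[1,0,15],"angular":[0,0,0],"fingers":255},{"dp":[1,0,30],"angular":[0,0,0],"fingers":255},{"dp":[1,0,38],"angular":[0,0,0],"fingers":255},{"dp":[1,0,42],"angular":[0,0,0],"fingers":255},{"dp":[1,0,42],"angular":[0,0,0],"fingers":255}]' 60; python3 - <<'E'
from h import *
plan(541.5,293.5,95,0)
p,d=vision.grab_frame('scene'); np.savez('s5.npz',p=p,d=d); crop(np.clip(p*1.5,0,255).astype(np.uint8),165,240,225,310,9,'pics/s5.png')
E
```

```text
clock: 4.27
eef_pos: [541.9, 293.5, 106.6]
tcp_rot: [3.141, 0.001, 0.0]
contact_force: [-0.7, 0.2, -2.4]
opening: 0.468
t 4.27 pos [541.9 293.5 106.6] rpy [3.1408e+00 1.5000e-03 1.0000e-04] F [-0.7  0.2 -2.4] open 0.468
dp [-0.4 -0.  11.6] ang [0.0008 0.0015 0.0001] rows 0.3 0.0
```

View pics/s5.png

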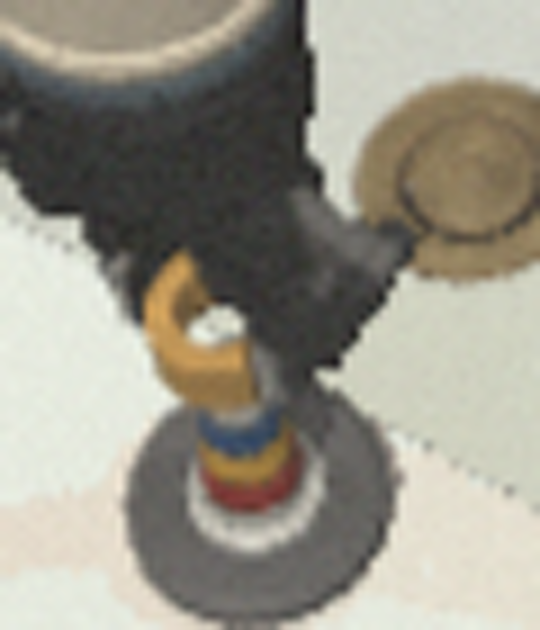

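```bash
python3 -m inch '[{"dp":[0,0,6],"angular":[0,0,0],"fingers":255},{"dp":[0,0,12],"angular":[0,0,0],"fingers":255},{"dp":[0,0,16],"angular":[0,0,0],"fingers":255},{"dp":[0,0,18],"angular":[0,0,0],"fingers":255}]' 60; python3 - <<'E'
from h import *
plan(541.5,293.5,80,0)
E
```

```text
clock: 4.65
eef_pos: [542.5, 293.7, 88.6]
tcp_rot: [3.141, 0.001, -0.0]
contact_force: [0.6, 0.5, -2.2]
opening: 0.463
t 4.65 pos [542.5 293.7  88.6] rpy [ 3.1412e+00  7.0000e-04 -0.0000e+00] F [ 0.6  0.5 -2.2] open 0.463
dp [-1.   0.2  8.6] ang [ 0.0004  0.0007 -0.    ] rows 0.2 0.0
```

```bash
python3 -m inch '[{"dp":[-0.5,0,3],"angular":[0,0,0],"fingers":255},{"dp":[-0.5,0,6],"angular":[0,0,0],"fingers":255},{"dp":[-0.5,0,9],"angular":[0,0,0],"fingers":255},{"dp":[-0.5,0,9],"angular":[0,0,0],"fingers":255}]' 60
```

```text
clock: 4.98
eef_pos: [542.0, 293.7, 79.6]
tcp_rot: [3.141, 0.001, 0.0]
contact_force: [-0.1, -0.6, -2.0]
opening: 0.469
```

```bash
python3 -m inch '[{"dp":[0,0,2],"angular":[0,0,0],"fingers":255},{"dp":[0,0,4],"angular":[0,0,0],"fingers":255},{"dp":[0,0,4],"angular":[0,0,0],"fingers":255}]' 60
```

```text
clock: 5.23
eef_pos: [542.2, 293.8, 76.0]
tcp_rot: [3.141, 0.0, -0.0]
contact_force: [0.4, -0.4, -2.3]
opening: 0.466
```

```bash
python3 -m inch '[{"dp":[0,0,2],"angular":[0,0,0],"fingers":255},{"dp":[0,0,4],"angular":[0,0,0],"fingers":255},{"dp":[0,0,4],"angular":[0,0,0],"fingers":255}]' 60
```

```text
clock: 5.48
eef_pos: [542.1, 293.8, 71.9]
tcp_rot: [3.141, 0.0, -0.0]
contact_force: [-0.2, -0.4, -2.0]
opening: 0.466
```

```bash
python3 -m inch '[{"dp":[0,0,2],"angular":[0,0,0],"fingers":255},{"dp":[0,0,4],"angular":[0,0,0],"fingers":255},{"dp":[0,0,4],"angular":[0,0,0],"fingers":255}]' 60
```

```text
clock: 5.73
eef_pos: [542.1, 293.8, 67.9]
tcp_rot: [3.141, 0.001, -0.0]
contact_force: [-0.7, 0.8, -2.5]
opening: 0.467
```

```bash
python3 -m inch '[{"dp":[0,0,2],"angular":[0,0,0],"fingers":255},{"dp":[0,0,4],"angular":[0,0,0],"fingers":255},{"dp":[0,0,5],"angular":[0,0,0],"fingers":255},{"dp":[0,0,5],"angular":[0,0,0],"fingers":255}]' 60
```

```text
clock: 6.07
eef_pos: [542.1, 294.1, 63.0]
tcp_rot: [-3.141, 0.0, -0.0]
contact_force: [-3.0, 4.5, -1.8]
opening: 0.47
```

```bash
python3 -m inch '[{"dp":[0,0,2],"angular":[0,0,0],"fingers":255},{"dp":[0,0,3],"angular":[0,0,0],"fingers":255},{"dp":[0,0,3],"angular":[0,0,0],"fingers":255}]' 60
```

```text
clock: 6.32
eef_pos: [542.0, 294.4, 60.2]
tcp_rot: [-3.141, 0.0, -0.0]
contact_force: [-3.7, 4.1, -1.0]
opening: 0.467
```

```bash
python3 -m inch '[{"dp":[0,0,1],"angular":[0,0,0],"fingers":255},{"dp":[0,0,2],"angular":[0,0,0],"fingers":255},{"dp":[0,0,2],"angular":[0,0,0],"fingers":255}]' 60
```

```text
clock: 6.57
eef_pos: [542.0, 294.4, 58.7]
tcp_rot: [-3.141, 0.0, -0.0]
contact_force: [-4.8, 3.7, 2.9]
opening: 0.469
```

```bash
python3 -m inch '[{"dp":[-0.7,-0.6,0],"angular":[0,0,0],"fingers":255},{"dp":[-0.7,-0.6,1],"angular":[0,0,0],"fingers":255},{"dp":[-0.7,-0.6,2],"angular":[0,0,0],"fingers":255},{"dp":[-0.7,-0.6,2],"angular":[0,0,0],"fingers":255}]' 60
```

```text
clock: 6.9
eef_pos: [542.0, 294.7, 57.5]
tcp_rot: [-3.141, -0.001, 0.0]
contact_force: [-4.8, -0.1, 11.6]
opening: 0.463
```

```bash
python3 -m inch '[{"dp":[-0.8,0,0],"angular":[0,0,0],"fingers":255},{"dp":[-0.8,0,1],"angular":[0,0,0],"fingers":255},{"dp":[-0.8,0,1],"angular":[0,0,0],"fingers":255},{"dp":[-0.8,0,1],"angular":[0,0,0],"fingers":255}]' 60; python3 - <<'E'
from h import *
plan(541.5,293.5,80,0)
p,d=vision.grab_frame('scene'); np.savez('s6.npz',p=p,d=d); crop(np.clip(p*1.5,0,255).astype(np.uint8),165,250,225,320,9,'pics/s6.png')
E
```

```text
clock: 7.23
eef_pos: [542.0, 294.7, 57.1]
tcp_rot: [-3.141, -0.002, 0.0]
contact_force: [-3.3, -0.0, 15.2]
opening: 0.465
t 7.23 pos [542.  294.7  57.1] rpy [-3.1408e+00 -2.3000e-03  1.0000e-04] F [-3.3 -0.  15.2] open 0.465
dp [ -0.4   1.2 -22.9] ang [-0.0008 -0.0023  0.0001] rows 0.6 0.0
```

View pics/s6.png

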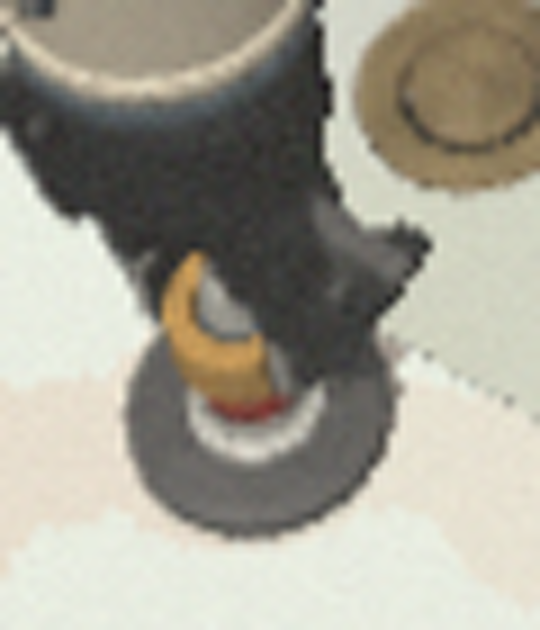

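```bash
python3 -m inch '[{"dp":[0,0,0],"angular":[0,0,0],"fingers":255},{"dp":[0,0,-0.5],"angular":[0,0,0],"fingers":90},{"dp":[0,0,-1],"angular":[0,0,0],"fingers":60},{"dp":[0,0,-1],"angular":[0,0,0],"fingers":60},{"dp":[0,0,-10],"angular":[0,0,0],"fingers":60},{"dp":[0,0,-40],"angular":[0,0,0],"fingers":60},{"dp":[0,0,-70],"angular":[0,0,0],"fingers":60},{"dp":[0,0,-95],"angular":[0,0,0],"fingers":60},{"dp":[0,0,-100],"angular":[0,0,0],"fingers":60},{"dp":[0,0,-100],"angular":[0,0,0],"fingers":60}]' 60; python3 - <<'E'
from h import *
plan(541.5,294,60,-1.5708)
p,d=vision.grab_frame('scene'); np.savez('s7.npz',p=p,d=d); crop(np.clip(p*1.5,0,255).astype(np.uint8),165,250,225,320,9,'pics/s7.png')
E
```

```text
clock: 8.12
eef_pos: [542.2, 295.1, 157.9]
tcp_rot: [-3.14, -0.004, 0.0]
contact_force: [0.3, 0.1, 0.3]
opening: 0.762
t 8.12 pos [542.2 295.1 157.9] rpy [-3.1396e+00 -3.9000e-03  1.0000e-04] F [0.3 0.1 0.3] open 0.762
dp [-1.   1.3 97.9] ang [-4.6000e-03 -1.5000e-03  1.5709e+00] rows 2.3 12.6
```

View pics/s7.png

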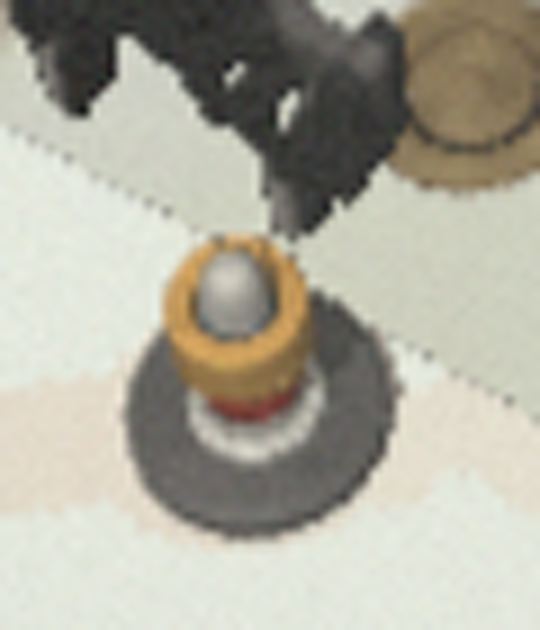

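The bushing now stands free, level and centred on the cone, with only red showing below it. I'll check its height numerically.

```bash
python3 - <<'E'
from h import *
S=np.load('s7.npz')['p'];s=6
P=cv2.resize(S,None,fx=s,fy=s,interpolation=cv2.INTER_CUBIC);H=cv2.cvtColor(P,cv2.COLOR_BGR2HSV)
o=lambda u:(u+.5)/s-.5
b=[178*s,274*s,205*s,300*s];h=H[b[1]:b[3],b[0]:b[2]]
m=((h[...,0]>=12)&(h[...,0]<35)&(h[...,1]>80)&(h[...,2]>70)).astype(np.uint8)
cs,_=cv2.findContours(m,cv2.RETR_EXTERNAL,cv2.CHAIN_APPROX_NONE);c=max(cs,key=cv2.contourArea)
x,y,w,hh=cv2.boundingRect(c);print('obs',o(x+b[0]),o(x+w+b[0]),o(y+b[1]),o(y+hh+b[1]))
for zb in (40,52,55,58,70):
  pts=np.array([proj('scene',[542+21*np.cos(a),294+21*np.sin(a),z]) for z in(zb,zb+24) for a in np.linspace(0,6.28,60)])
  print(zb,pts.min(0).round(1),pts.max(0).round(1))
E
```

```text
obs 182.91666666666666 199.08333333333334 275.9166666666667 294.25
40 [183.5 278.1] [200.4 296.9]
52 [182.9 276. ] [200.  294.9]
55 [182.8 275.4] [199.9 294.4]
58 [182.7 274.8] [199.8 293.8]
70 [182.1 272.6] [199.4 291.7]
```

```bash
python3 -m inch '[{"dp":[-0.5,0,0],"angular":[-0.002,0,0.12],"fingers":60},{"dp":[-0.5,0.3,0],"angular":[-0.002,0,0.24],"fingers":60},{"dp":[-0.5,0.5,5],"angular":[-0.003,0,0.36],"fingers":60},{"dp":[-0.5,0.5,10],"angular":[-0.003,0,0.48],"fingers":60},{"dp":[-0.5,0.5,15],"angular":[-0.004,0,0.60],"fingers":60},{"dp":[-0.5,0.5,20],"angular":[-0.004,0,0.72],"fingers":60},{"dp":[-0.5,0.5,20],"angular":[-0.004,0,0.84],"fingers":60},{"dp":[-0.5,0.5,20],"angular":[-0.004,0,0.96],"fingers":60},{"dp":[-0.5,0.5,20],"angular":[-0.004,0,1.08],"fingers":60},{"dp":[-0.5,0.5,20],"angular":[-0.004,0,1.20],"fingers":60},{"dp":[-0.5,0.5,20],"angular":[-0.004,0,1.32],"fingers":60},{"dp":[-0.5,0.5,20],"angular":[-0.004,0,1.44],"fingers":60}]' 60; python3 - <<'E'
from h import *
plan(541.7,294.6,61,-1.5708)
print(monitor.sense()['qpos'].round(3))
T=np.load('top0.npz')['p'];crop(np.clip(T*1.5,0,255).astype(np.uint8),295,195,365,262,11,'pics/case.png')
E
```

```text
clock: 9.17
eef_pos: [539.2, 293.3, 133.3]
tcp_rot: [3.136, -0.004, -1.446]
contact_force: [-0.3, 0.8, -0.4]
opening: 0.766
t 9.17 pos [539.2 293.3 133.3] rpy [ 3.1359 -0.0037 -1.4459] F [-0.3  0.8 -0.4] open 0.766
dp [-1.3 -3.  72.2] ang [ 0.0055 -0.0041  0.1248] rows 1.7 1.0
[ 0.496  0.445  1.736 -0.002  0.968  1.943]
```

View pics/case.png

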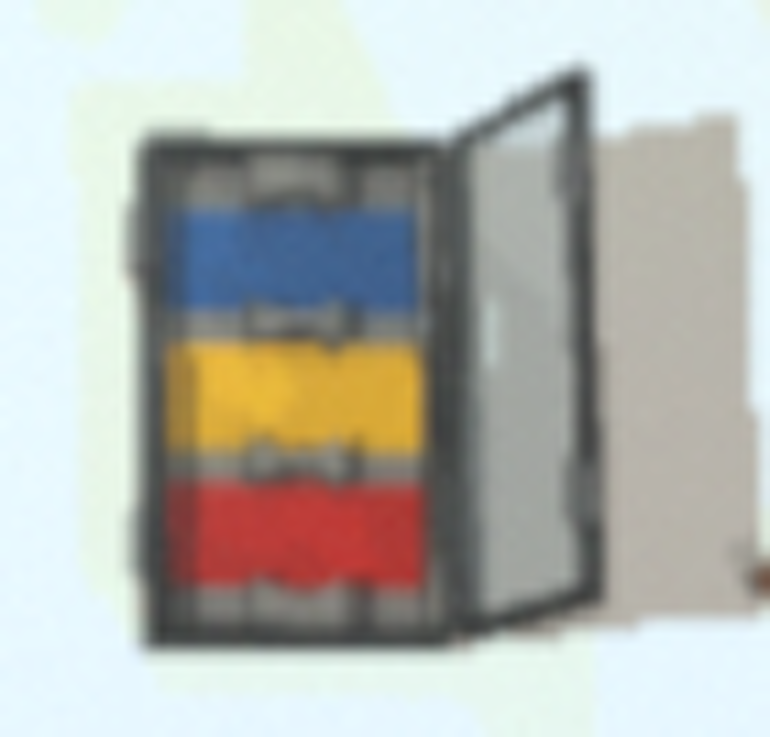

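```bash
python3 -m inch '[{"dp":[0,0,0],"angular":[0,0,0.12],"fingers":60},{"dp":[0,0,0],"angular":[0,0,0.13],"fingers":60},{"dp":[0,0,0],"angular":[0,0,0.13],"fingers":60}]' 60; python3 - <<'E'
from h import *
plan(541.7,294.6,61,-1.5708)
E
```

```text
clock: 9.42
eef_pos: [539.5, 293.5, 133.8]
tcp_rot: [3.137, -0.004, -1.567]
contact_force: [-0.3, 0.8, 0.2]
opening: 0.764
t 9.42 pos [539.5 293.5 133.8] rpy [ 3.1371 -0.0039 -1.5671] F [-0.3  0.8  0.2] open 0.764
dp [-1.4 -2.5 72.8] ang [ 0.0045 -0.0039  0.0037] rows 1.7 0.1
```

```bash
python3 -m inch '[{"dp":[-1.2,-2.3,5],"angular":[0.004,-0.004,0.004],"fingers":60},{"dp":[-1.2,-2.3,28],"angular":[0.004,-0.004,0.004],"fingers":60},{"dp":[-1.2,-2.3,52],"angular":[0.004,-0.004,0.004],"fingers":60},{"dp":[-1.2,-2.3,67],"angular":[0.004,-0.004,0.004],"fingers":60},{"dp":[-1.2,-2.3,72.5],"angular":[0.004,-0.004,0.004],"fingers":60},{"dp":[-1.2,-2.3,72.5],"angular":[0.004,-0.004,0.004],"fingers":60},{"dp":[-1.2,-2.3,72.5],"angular":[0.004,-0.004,0.004],"fingers":60}]' 60; python3 - <<'E'
from h import *
plan(541.7,294.6,61,-1.5708)
E
```

```text
clock: 10.0
eef_pos: [542.6, 295.0, 62.8]
tcp_rot: [-3.14, 0.001, -1.573]
contact_force: [0.0, -0.3, 0.7]
opening: 0.768
t 10.0 pos [542.6 295.   62.8] rpy [-3.1402e+00  1.2000e-03 -1.5729e+00] F [ 0.  -0.3  0.7] open 0.768
dp [0.4 0.9 1.8] ang [-0.0014  0.0012 -0.0021] rows 0.0 0.0
```

```bash
python3 -m inch '[{"dp":[0.3,0.7,1.5],"angular":[0,0,0],"fingers":90},{"dp":[0.3,0.7,1.5],"angular":[0,0,0],"fingers":130},{"dp":[0.3,0.7,1.5],"angular":[0,0,0],"fingers":255},{"dp":[0.3,0.7,1.5],"angular":[0,0,0],"fingers":255},{"dp":[0.3,0.7,1.5],"angular":[0,0,0],"fingers":255},{"dp":[0.3,0.7,1.5],"angular":[0,0,0],"fingers":255}]' 70; python3 - <<'E'
from h import *
plan(541.7,294.6,161,-1.5708)
E
```

```text
clock: 10.5
eef_pos: [542.2, 293.8, 62.4]
tcp_rot: [-3.139, 0.0, -1.573]
contact_force: [0.1, -5.4, 3.6]
opening: 0.456
t 10.5 pos [542.2 293.8  62.4] rpy [-3.1390e+00  3.0000e-04 -1.5734e+00] F [ 0.1 -5.4  3.6] open 0.456
dp [ -0.8   0.3 -98.6] ang [-0.0026  0.0003 -0.0026] rows 2.4 0.0
```

```bash
python3 -m inch '[{"dp":[0,0,-10],"angular":[0,0,0],"fingers":255},{"dp":[0,0,-35],"angular":[0,0,0],"fingers":255},{"dp":[0,0,-70],"angular":[0,0,0],"fingers":255},{"dp":[0,0,-100],"angular":[0,0,0],"fingers":255},{"dp":[0,0,-120],"angular":[0,0,0],"fingers":255},{"dp":[0,0,-130],"angular":[0,0,0],"fingers":255},{"dp":[0,0,-130],"angular":[0,0,0],"fingers":255},{"dp":[0,0,-130],"angular":[0,0,0],"fingers":255}]' 70; python3 - <<'E'
from h import *
plan(541.7,294.6,190,-1.5708)
p,d=vision.grab_frame('scene'); np.savez('s8.npz',p=p,d=d);cv2.imwrite('pics/s8.png',p)
Q=np.clip(p*1.5,0,255).astype(np.uint8)
crop(Q,270,110,360,195,8,'pics/s8c.png')
E
```

```text
clock: 11.17
eef_pos: [541.3, 294.5, 191.3]
tcp_rot: [-3.14, 0.002, -1.574]
contact_force: [0.9, -0.8, -2.4]
opening: 0.454
t 11.17 pos [541.3 294.5 191.3] rpy [-3.1397e+00  1.5000e-03 -1.5738e+00] F [ 0.9 -0.8 -2.4] open 0.454
dp [-0.1 -0.4  1.3] ang [-0.0019  0.0015 -0.003 ] rows 0.0 0.0
```

View pics/s8.png

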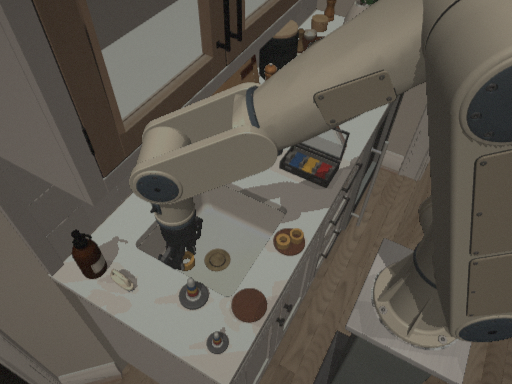

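View pics/s8c.png

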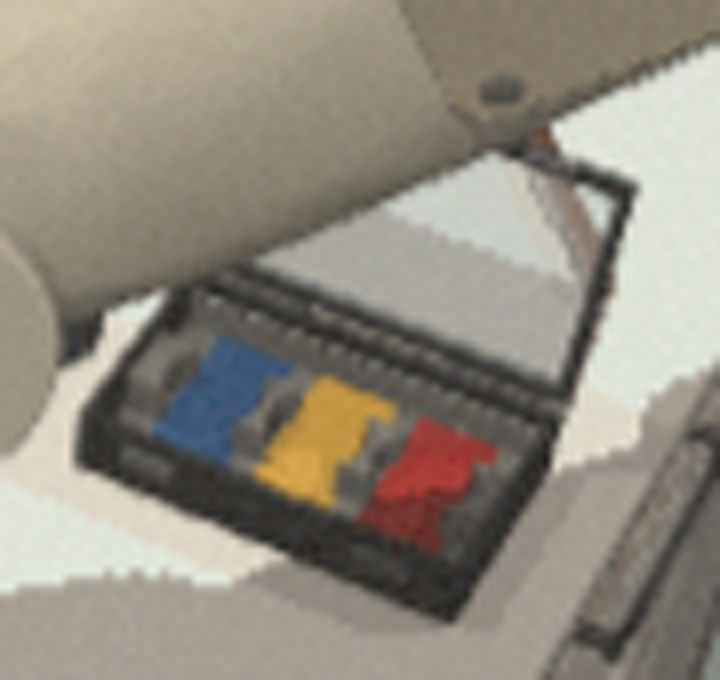

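```bash
python3 - <<'E'
from h import *
for n,b in(('scene',(275,140,345,190)),('top',(302,203,352,258))):
    p=np.load(n+'0.npz')['p'];Q=(255*(p/255.)**0.5).astype(np.uint8)
    s=11 if n=='scene' else 11
    q=cv2.resize(Q[b[1]:b[3],b[0]:b[2]],None,fx=s,fy=s,interpolation=cv2.INTER_CUBIC)
    # grid
    for u in range(b[0],b[2],10): cv2.putText(q,str(u),(int((u-b[0]+.5)*s),8),0,.35,(0,0,255)); cv2.line(q,(int((u-b[0]+.5)*s),0),(int((u-b[0]+.5)*s),5),(0,0,255))
    for v in range(b[1],b[3],10): cv2.putText(q,str(v),(0,int((v-b[1]+.5)*s)),0,.35,(0,0,255))
    cv2.imwrite(f'pics/case_{n}.png',q)
E
```

```text
(no output)
```

View pics/case_scene.png

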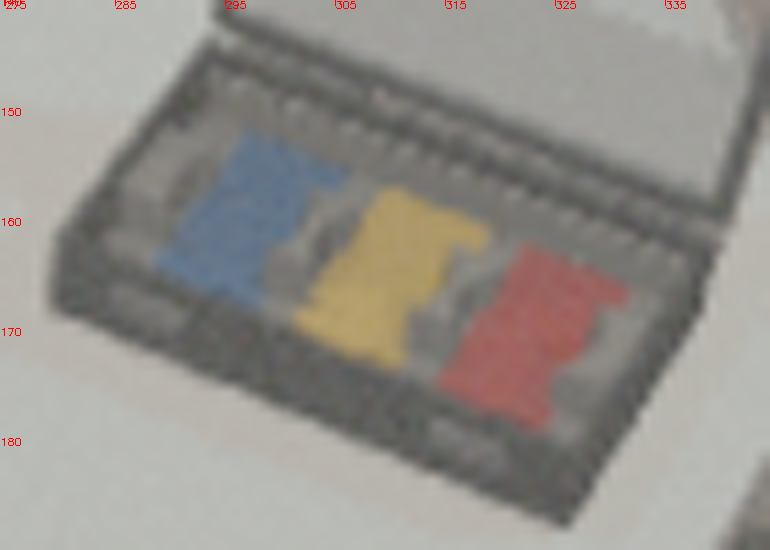

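View pics/case_top.png

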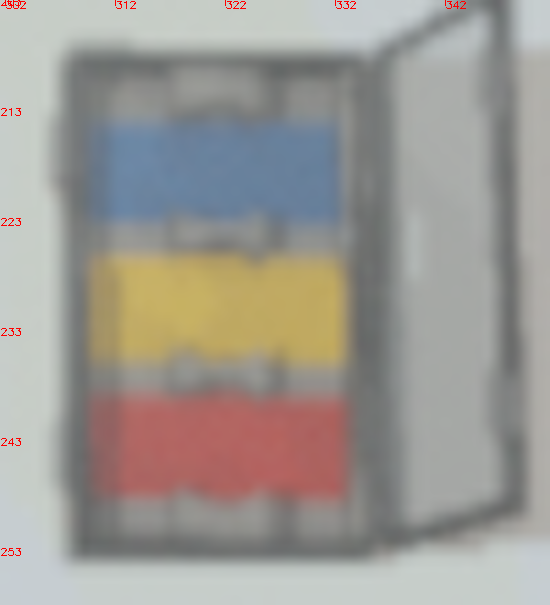

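```bash
python3 - <<'E'
from h import *
A=lambda n,u,v,z:print(n,z,ray(n,u,v,z).round(1))
A('top',307.87,230,0);A('top',321,207.68,36);A('top',321,253.1,0)
A('top',307.68,207.68,0);A('top',308.05,253.1,0)
print('scene corners: +x+y base, -x+y base, -x-y rim, +x+y rim, +x-y rim')
for q in ((279.05,167.5,0),(326.05,187.4,0),(339.2,161.3,36),(279.8,161.1,36),(294.05,143.6,36)): A('scene',*q)
# strips centroid in scene
s=6
P=cv2.resize(np.load('scene0.npz')['p'],None,fx=s,fy=s,interpolation=cv2.INTER_CUBIC);H=cv2.cvtColor(P,cv2.COLOR_BGR2HSV)
o=lambda u:(u+.5)/s-.5
for name,lo,hi in (('blue',95,125),('yel',18,32),('red',0,6)):
    m=((H[...,0]>=lo)&(H[...,0]<=hi)&(H[...,1]>110)&(H[...,2]>50)).astype(np.uint8)
    q=np.zeros_like(m);q[148*s:184*s,285*s:336*s]=m[148*s:184*s,285*s:336*s]
    cs,_=cv2.findContours(q,cv2.RETR_EXTERNAL,cv2.CHAIN_APPROX_NONE);c=max(cs,key=cv2.contourArea);M=cv2.moments(c)
    A('scene',o(M['m10']/M['m00']),o(M['m01']/M['m00']),7)
E
```

```text
top 0 [ 475.4 -254.2    0. ]
top 36 [ 558.4 -304.3   36. ]
top 0 [ 383.4 -303.8    0. ]
top 0 [ 566.3 -255.4    0. ]
top 0 [ 383.3 -252.9    0. ]
scene corners: +x+y base, -x+y base, -x-y rim, +x+y rim, +x-y rim
scene 0 [ 564.7 -254.7    0. ]
scene 0 [ 384.4 -253.5    0. ]
scene 36 [ 384.6 -355.5   36. ]
scene 36 [ 562.6 -251.8   36. ]
scene 36 [ 558.8 -355.5   36. ]
scene 7 [ 525.1 -315.2    7. ]
scene 7 [ 475.2 -315.3    7. ]
scene 7 [ 425.  -314.8    7. ]
```

```bash
python3 -m inch '[{"dp":[10,1,0],"angular":[0,0,0],"fingers":255},{"dp":[30,3,0],"angular":[0,0,0],"fingers":255},{"dp":[60,6,0],"angular":[0,0,0],"fingers":255},{"dp":[97,10,0],"angular":[0,0,0],"fingers":255},{"dp":[135,14,0],"angular":[0,0,0],"fingers":255},{"dp":[173,19,0],"angular":[0,0,0],"fingers":255},{"dp":[211,23,0],"angular":[0,0,0],"fingers":255},{"dp":[249,27,0],"angular":[0,0,0],"fingers":255},{"dp":[287,31,0],"angular":[0,0,0],"fingers":255},{"dp":[325,36,0],"angular":[0,0,0],"fingers":255},{"dp":[363,40,0],"angular":[0,0,0],"fingers":255},{"dp":[400,44,0],"angular":[0,0,0],"fingers":255}]' 70; python3 -c "
from h import *
plan(473.5,-307.5,190,-1.58)"
```

```text
clock: 12.22
eef_pos: [494.3, -107.4, 189.3]
tcp_rot: [3.141, 0.002, -1.574]
contact_force: [1.0, 0.0, -1.4]
opening: 0.459
t 12.22 pos [ 494.3 -107.4  189.3] rpy [ 3.1406e+00  1.6000e-03 -1.5740e+00] F [ 1.   0.  -1.4] open 0.459
dp [200.2  20.1  -1. ] ang [0.001  0.0016 0.006 ] rows 4.8 0.1
```

```bash
python3 -m inch '[{"dp":[38,4,0],"angular":[0,0,0],"fingers":255},{"dp":[76,8,0],"angular":[0,0,0],"fingers":255},{"dp":[114,12,0],"angular":[0,0,0],"fingers":255},{"dp":[148,15,0],"angular":[0,0,0.006],"fingers":255},{"dp":[175,18,0],"angular":[0,0,0.006],"fingers":255},{"dp":[192,19,0],"angular":[0,0,0.006],"fingers":255},{"dp":[200,20,0],"angular":[0,0,0.006],"fingers":255},{"dp":[200,20,0],"angular":[0,0,0.006],"fingers":255},{"dp":[200,20,0],"angular":[0,0,0.006],"fingers":255},{"dp":[200,20,0],"angular":[0,0,0.006],"fingers":255}]' 70; python3 - <<'E'
from h import *
for n in('scene','top'):
    p,d=vision.grab_frame(n); np.savez(n+'9.npz',p=p,d=d);cv2.imwrite(f'pics/{n}9.png',p)
plan(473.5,-307.5,100,-1.58)
E
```

```text
clock: 13.05
eef_pos: [475.2, -304.0, 189.9]
tcp_rot: [-3.141, 0.002, -1.579]
contact_force: [0.3, 0.4, -1.7]
opening: 0.456
t 13.15 pos [ 475.6 -304.   190.2] rpy [-3.1405e+00  1.8000e-03 -1.5787e+00] F [ 0.6  0.5 -2.1] open 0.452
dp [ 3.7  2.2 90.2] ang [-0.0011  0.0018  0.0013] rows 2.2 0.0
```

View pics/scene9.png

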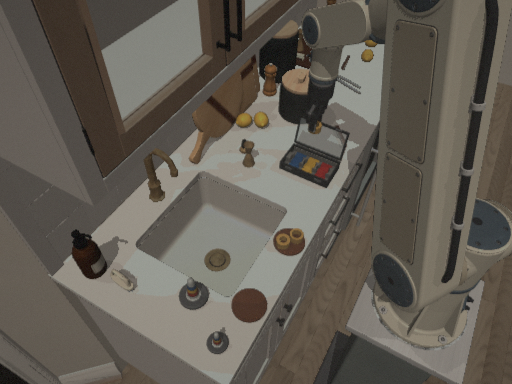

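View pics/top9.png

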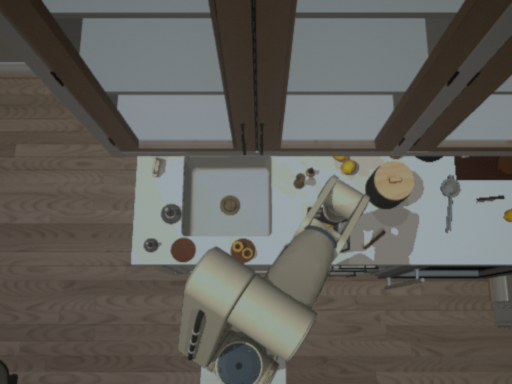

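```bash
python3 -m inch '[{"dp":[3.5,2,25],"angular":[0,0,0],"fingers":255},{"dp":[3.5,2,60],"angular":[0,0,0],"fingers":255},{"dp":[3.5,2,95],"angular":[0,0,0],"fingers":255},{"dp":[3.5,2,120],"angular":[0,0,0],"fingers":255},{"dp":[3.5,2,132],"angular":[0,0,0],"fingers":255},{"dp":[3.5,2,135],"angular":[0,0,0],"fingers":255},{"dp":[3.5,2,135],"angular":[0,0,0],"fingers":255},{"dp":[3.5,2,135],"angular":[0,0,0],"fingers":255}]' 70; python3 - <<'E'
from h import *
for n in('scene',):
    p,d=vision.grab_frame(n); np.savez(n+'10.npz',p=p,d=d);crop((255*(p/255.)**0.6).astype(np.uint8),265,90,365,190,7,'pics/s10.png')
plan(473.5,-307.5,40,-1.58)
E
```

```text
clock: 13.82
eef_pos: [474.9, -308.9, 56.8]
tcp_rot: [-3.138, 0.0, -1.58]
contact_force: [0.0, -1.0, -1.5]
opening: 0.453
t 13.87 pos [ 475.1 -309.2   57.1] rpy [-3.1377e+00 -2.0000e-04 -1.5797e+00] F [ 0.1  0.1 -1.3] open 0.45
dp [-1.7  1.6 17.1] ang [-0.0039 -0.0002  0.0003] rows 0.4 0.0
```

View pics/s10.png

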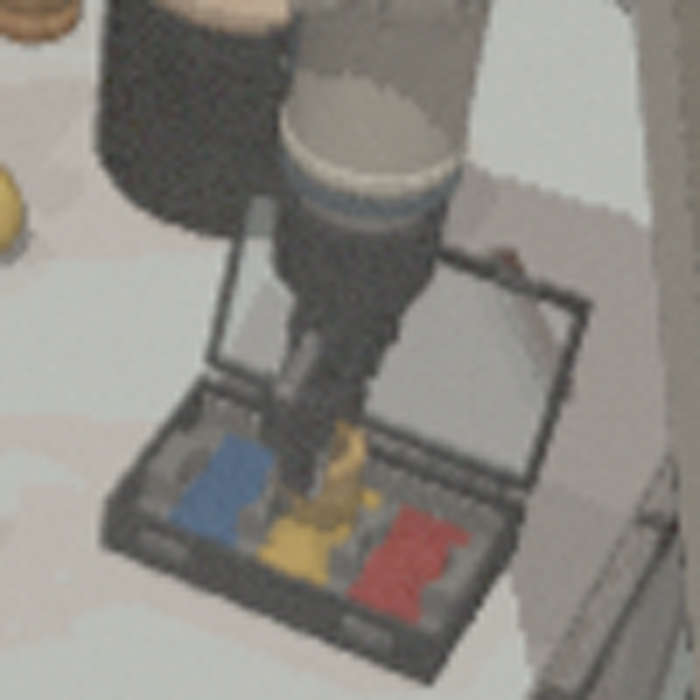

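```bash
python3 - <<'E'
from h import *
p=np.load('scene10.npz')['p'];s=12;b=(298,140,328,180)
Q=(255*(p/255.)**0.6).astype(np.uint8)[b[1]:b[3],b[0]:b[2]]
q=cv2.resize(Q,None,fx=s*1.6,fy=s*1.6,interpolation=cv2.INTER_CUBIC);k=s*1.6
def dr(X,Y,z,dia,col):
    pts=np.array([(proj('scene',[X+dia/2*np.cos(a),Y+dia/2*np.sin(a),z])-np.array(b[:2])+.5)*k for a in np.linspace(0,6.29,60)])
    cv2.polylines(q,[pts.round().astype(int)],False,col,1)
for z in (49,73): dr(475,-309,z,42,(0,255,0))
dr(475,-309,73,25,(255,255,0))
dr(474.5,-308,7,45,(0,0,255)); dr(474.5,-308,27,45,(0,0,255))
cv2.imwrite('pics/s10b.png',q)
E
```

```text
(no output)
```

View pics/s10b.png

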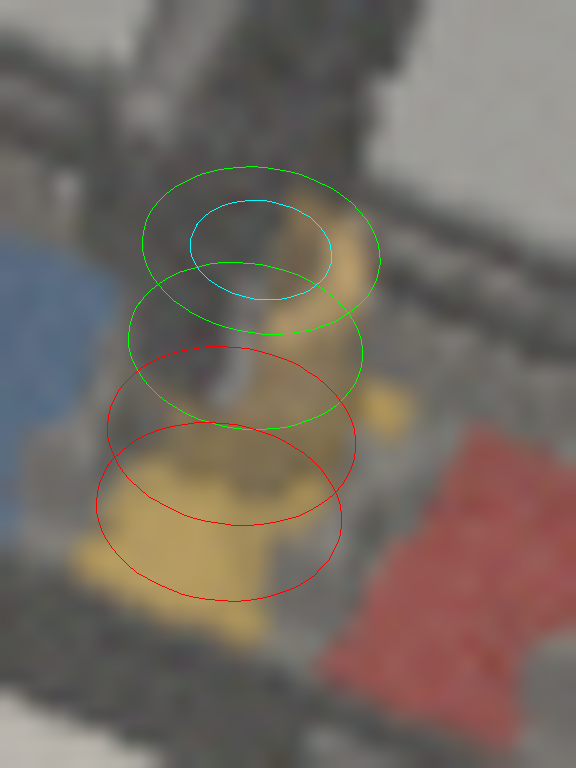

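```bash
python3 -m inch '[{"dp":[-1.3,1.4,3],"angular":[-0.004,0,0],"fingers":255},{"dp":[-1.3,1.4,8],"angular":[-0.004,0,0],"fingers":255},{"dp":[-1.3,1.4,14],"angular":[-0.004,0,0],"fingers":255},{"dp":[-1.3,1.4,17],"angular":[-0.004,0,0],"fingers":255},{"dp":[-1.3,1.4,17],"angular":[-0.004,0,0],"fingers":255},{"dp":[-1.3,1.4,17],"angular":[-0.004,0,0],"fingers":255}]' 70; python3 -c "
from h import *
plan(473.8,-307.7,36,-1.58)"
```

```text
clock: 14.37
eef_pos: [472.2, -307.2, 38.1]
tcp_rot: [3.139, 0.002, -1.58]
contact_force: [0.3, 0.3, -1.6]
opening: 0.453
t 14.37 pos [ 472.2 -307.2   38.1] rpy [ 3.1386e+00  1.6000e-03 -1.5800e+00] F [ 0.3  0.3 -1.6] open 0.453
dp [ 0.5 -1.6  2.1] ang [ 0.003   0.0016 -0.    ] rows 0.1 0.0
```

```bash
python3 -m inch '[{"dp":[0.4,-1.3,1],"angular":[0.003,0.001,0],"fingers":255},{"dp":[0.4,-1.3,2],"angular":[0.003,0.001,0],"fingers":255},{"dp":[0.4,-1.3,3],"angular":[0.003,0.001,0],"fingers":255},{"dp":[0.4,-1.3,3],"angular":[0.003,0.001,0],"fingers":255}]' 70
```

```text
clock: 14.7
eef_pos: [473.7, -307.8, 35.9]
tcp_rot: [-3.141, 0.0, -1.58]
contact_force: [-2.1, 1.4, 7.9]
opening: 0.458
```

```bash
python3 -m inch '[{"dp":[0,0,1.5],"angular":[0,0,0],"fingers":255},{"dp":[0,0,3],"angular":[0,0,0],"fingers":255},{"dp":[0,0,3],"angular":[0,0,0],"fingers":255}]' 70
```

```text
clock: 14.95
eef_pos: [472.9, -307.6, 33.7]
tcp_rot: [3.141, 0.001, -1.58]
contact_force: [-9.5, 3.0, 21.2]
opening: 0.456
```

```bash
python3 -m inch '[{"dp":[0,0,-2],"angular":[0,0,0],"fingers":255},{"dp":[0,1.5,-3],"angular":[0,0,0],"fingers":255},{"dp":[0,1.5,-3],"angular":[0,0,0],"fingers":255},{"dp":[0,1.5,-1],"angular":[0,0,0],"fingers":255},{"dp":[0,1.5,0],"angular":[0,0,0],"fingers":255},{"dp":[0,1.5,0],"angular":[0,0,0],"fingers":255}]' 70; python3 - <<'E'
from h import *
plan(472,-307.7,36,-1.58)
p,d=vision.grab_frame('scene'); np.savez('scene11.npz',p=p,d=d);crop((255*(p/255.)**0.6).astype(np.uint8),290,120,345,185,11,'pics/s11.png')
E
```

```text
clock: 15.45
eef_pos: [471.8, -307.4, 31.7]
tcp_rot: [3.141, 0.001, -1.58]
contact_force: [-0.3, -0.1, -5.7]
opening: 0.453
t 15.45 pos [ 471.8 -307.4   31.7] rpy [ 3.1413e+00  8.0000e-04 -1.5800e+00] F [-0.3 -0.1 -5.7] open 0.453
dp [ 0.3 -0.2 -4.3] ang [ 0.0003  0.0008 -0.    ] rows 0.1 0.0
```

View pics/s11.png

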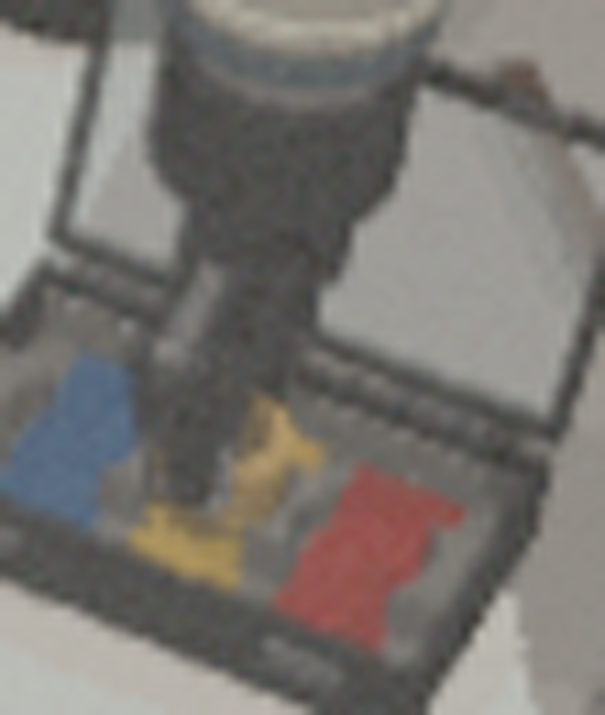

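```bash
python3 -m inch '[{"dp":[0,0,2],"angular":[0,0,0],"fingers":255},{"dp":[0,0,4],"angular":[0,0,0],"fingers":255},{"dp":[0,0,6],"angular":[0,0,0],"fingers":255},{"dp":[0,0,6],"angular":[0,0,0],"fingers":255}]' 70
```

```text
clock: 15.83
eef_pos: [471.8, -307.1, 26.0]
tcp_rot: [3.141, 0.001, -1.58]
contact_force: [0.2, 3.1, -4.3]
opening: 0.456
```

```bash
python3 -m inch '[{"dp":[0,0,2],"angular":[0,0,0],"fingers":255},{"dp":[0,0,4],"angular":[0,0,0],"fingers":255},{"dp":[0,0,6],"angular":[0,0,0],"fingers":255},{"dp":[0,0,6],"angular":[0,0,0],"fingers":255}]' 70
```

```text
clock: 16.17
eef_pos: [471.9, -307.2, 20.3]
tcp_rot: [3.142, 0.001, -1.58]
contact_force: [-0.7, 4.0, -0.9]
opening: 0.454
```

```bash
python3 -m inch '[{"dp":[0,0,1.5],"angular":[0,0,0],"fingers":255},{"dp":[0,0,3],"angular":[0,0,0],"fingers":255},{"dp":[0,0,3],"angular":[0,0,0],"fingers":255}]' 70
```

```text
clock: 16.42
eef_pos: [472.2, -307.2, 17.6]
tcp_rot: [-3.141, 0.001, -1.58]
contact_force: [-2.5, 4.5, 4.5]
opening: 0.456
```

```bash
python3 -m inch '[{"dp":[0,0,1],"angular":[0,0,0],"fingers":255},{"dp":[0,0,2],"angular":[0,0,0],"fingers":255},{"dp":[0,0,2],"angular":[0,0,0],"fingers":255}]' 70
```

```text
clock: 16.67
eef_pos: [472.4, -307.3, 17.2]
tcp_rot: [-3.141, 0.001, -1.58]
contact_force: [-7.9, 8.7, 27.6]
opening: 0.459
```

```bash
python3 -m inch '[{"dp":[0,0,1],"angular":[0,0,0],"fingers":255},{"dp":[0,0,1.5],"angular":[0,0,0],"fingers":255},{"dp":[0,0,1.5],"angular":[0,0,0],"fingers":255}]' 70
```

```text
clock: 16.92
eef_pos: [472.5, -307.4, 17.1]
tcp_rot: [-3.141, 0.001, -1.58]
contact_force: [-11.7, 11.1, 45.0]
opening: 0.452
```

```bash
python3 -m inch '[{"dp":[0.5,0.5,-2],"angular":[0,0,0],"fingers":255},{"dp":[0.5,0.5,-3],"angular":[0,0,0],"fingers":110},{"dp":[0.5,0.5,-3],"angular":[0,0,0],"fingers":102},{"dp":[0.5,0.5,-3],"angular":[0,0,0],"fingers":102},{"dp":[0.5,0.5,-3],"angular":[0,0,0],"fingers":102}]' 70; python3 -c "
from h import *
plan(472,-307.5,60,-1.58)"
```

```text
clock: 17.33
eef_pos: [472.0, -308.5, 16.7]
tcp_rot: [-3.141, -0.0, -1.58]
contact_force: [-0.3, -0.8, -0.9]
opening: 0.605
t 17.33 pos [ 472.  -308.5   16.7] rpy [-3.1406e+00 -2.0000e-04 -1.5800e+00] F [-0.3 -0.8 -0.9] open 0.605
dp [ -1.   -0.  -43.3] ang [-0.001  -0.0002 -0.    ] rows 1.0 0.0
```

Released with no residual force. Lifting straight up out of the case, then moving clear to check the seat.

```bash
python3 -m inch '[{"dp":[-0.5,0,-8],"angular":[0,0,0],"fingers":102},{"dp":[-0.5,0,-20],"angular":[0,0,0],"fingers":102},{"dp":[-0.5,0,-45],"angular":[0,0,0],"fingers":102},{"dp":[-0.5,0,-80],"angular":[0,0,0],"fingers":102},{"dp":[-0.5,0,-115],"angular":[0,0,0],"fingers":102},{"dp":[-0.5,0,-150],"angular":[0,0,0],"fingers":150},{"dp":[-20,0,-175],"angular":[0,0,0],"fingers":255},{"dp":[-55,0,-183],"angular":[0,0,0],"fingers":255},{"dp":[-90,0,-183],"angular":[0,0,0],"fingers":255},{"dp":[-110,0,-183],"angular":[0,0,0],"fingers":255},{"dp":[-120,0,-183],"angular":[0,0,0],"fingers":255},{"dp":[-120,0,-183],"angular":[0,0,0],"fingers":255}]' 40; python3 - <<'E'
from h import *
for n in('scene','top'):
    p,d=vision.grab_frame(n); np.savez(n+'12.npz',p=p,d=d)
    b=(275,110,355,190) if n=='scene' else (300,200,360,260)
    crop((255*(p/255.)**0.6).astype(np.uint8),*b,9,f'pics/{n}12.png')
plan(472,-187,200,-1.58)
E
```

```text
clock: 18.33
eef_pos: [472.8, -186.8, 200.9]
tcp_rot: [-3.14, 0.0, -1.578]
contact_force: [-0.4, -0.3, 0.5]
opening: 0.0
t 18.43 pos [ 473.1 -188.8  200.5] rpy [-3.1402e+00 -6.0000e-04 -1.5791e+00] F [-0.6 -0.7 -0.9] open 0.003
dp [-1.8  1.1  0.5] ang [-0.0014 -0.0006  0.0009] rows 0.1 0.0
```

View pics/scene12.png

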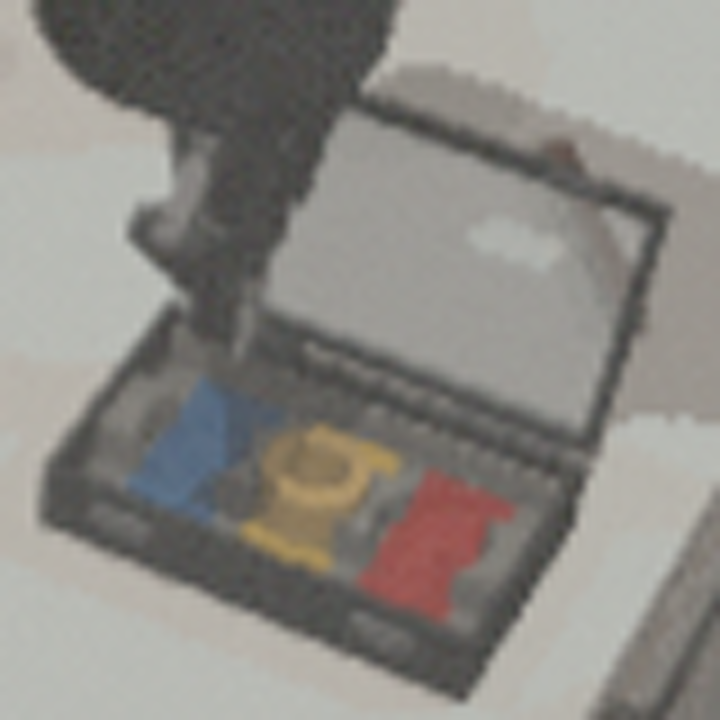

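View pics/top12.png

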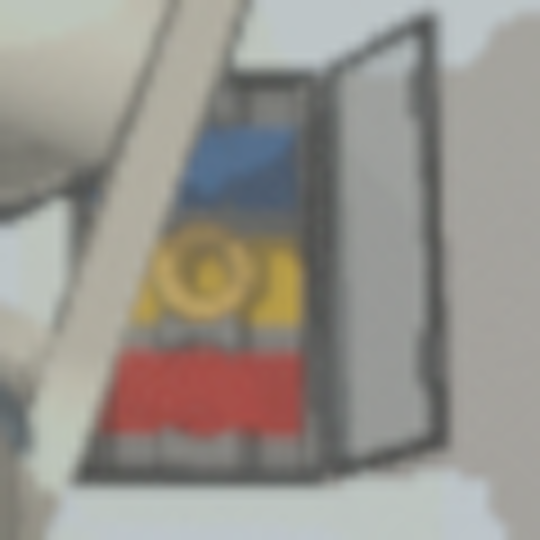

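```bash
python3 - <<'E'
from h import *
s=6;o=lambda u:(u+.5)/s-.5
# ellipse of ring outer top from pictures (9x crops): bounds
# depth-based: ring pixels
for n,b in(('scene',(303,156,317,168)),('top',(316,222,331,238))):
    L=np.load(n+'12.npz');p=L['p'];d=L['d'];H=cv2.cvtColor(p,cv2.COLOR_BGR2HSV)
    pts=[(u,v,*dpt(n,d,u,v)) for v in range(b[1],b[3]) for u in range(b[0],b[2]) if d[v,u]>0]
    P=np.array(pts)
    hi=P[(P[:,4]>24)&(P[:,4]<45)];print(n,len(hi),hi[:,2:].mean(0).round(1),np.median(hi[:,4]).round(1),hi[:,2:].min(0).round(1),hi[:,2:].max(0).round(1),np.percentile(hi[:,4],[10,50,90]).round(1))
    # reference: ridge top & counter
    if n=='top': 
        print('counter',np.median([dpt(n,d,u,v)[2] for u in range(300,306) for v in range(258,261)]).round(1))
# ridge depth in initial top image
d=np.load('top0.npz')['d']
print('ridge/tongue area z',[dpt('top',d,u,v)[2].round(1) for u,v in((321,225),(322,225),(321,238),(322,238),(321,211),(321,248))])
for n in('scene','top'):
    p=np.load(n+'12.npz')['p']
    b=(300,150,322,176) if n=='scene' else (312,220,334,242)
    q=cv2.resize((255*(p/255.)**0.6).astype(np.uint8)[b[1]:b[3],b[0]:b[2]],None,fx=26,fy=26,interpolation=cv2.INTER_CUBIC)
    def dr(X,Y,z,dia,col):
        t=np.array([(proj(n,[X+dia/2*np.cos(a),Y+dia/2*np.sin(a),z])-np.array(b[:2])+.5)*26 for a in np.linspace(0,6.29,60)])
        cv2.polylines(q,[t.round().astype(int)],False,col,1)
    dr(472.5,-307.5,31,42,(0,255,0));dr(472.5,-307.5,31,25,(0,255,0))
    dr(472.5,-307.5,41,42,(0,0,255))
    cv2.imwrite(f'pics/{n}12z.png',q)
E
```

```text
scene 110 [ 473.3 -304.2   30.9] 31.3 [ 445.  -328.8   24. ] [ 505.2 -282.4   40. ] [25.  31.3 35.6]
top 88 [ 471.8 -306.4   32.1] 32.0 [ 442.5 -326.7   24.5] [ 503.  -286.3   44.5] [26.2 32.  37.1]
counter 664.0
ridge/tongue area z [np.float64(19.5), np.float64(10.9), np.float64(11.5), np.float64(10.5), np.float64(26.9), np.float64(25.8)]
```

View pics/scene12z.png

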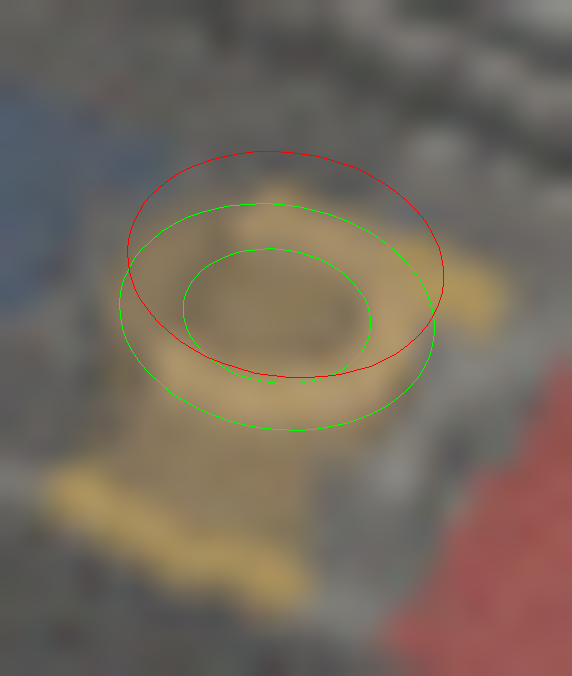

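View pics/top12z.png

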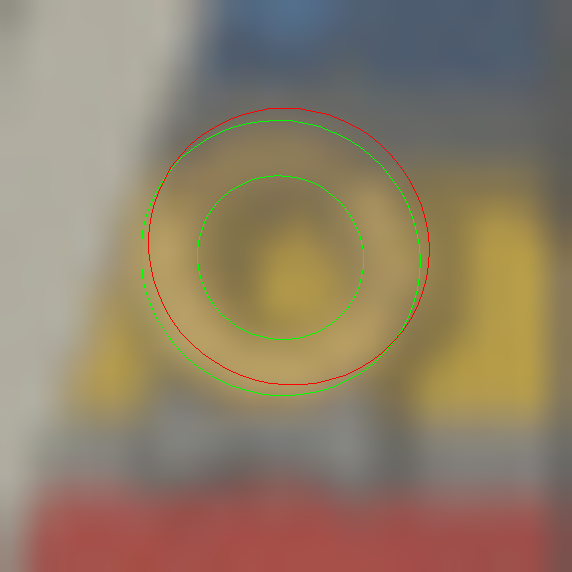

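```bash
python3 - <<'E'
from h import *
P=tri(('top',348.8,248.8),('scene',348.6,132.9));print(P.round(1))
# scene0 other corner
p=np.load('scene0.npz')['p'];crop((255*(p/255.)**0.6).astype(np.uint8),285,110,355,170,10,'pics/lid0.png')
E
```

```text
[ 382.6 -387.6  142.8]
```

View pics/lid0.png

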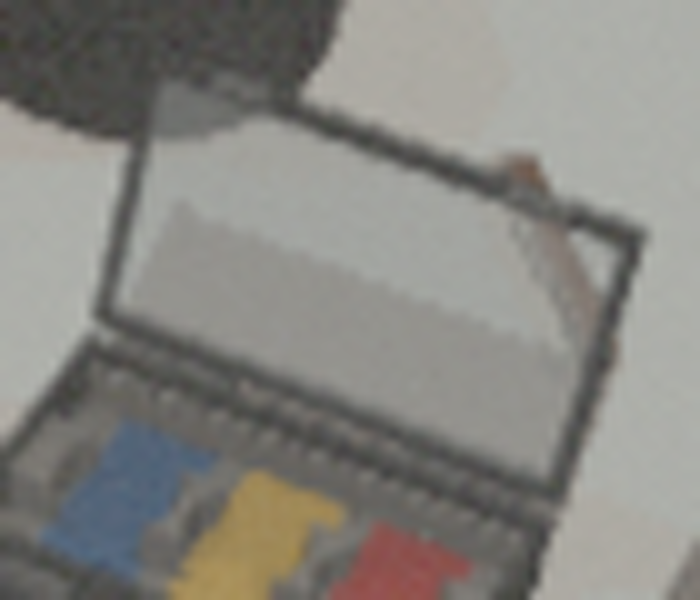

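```bash
python3 - <<'E'
from h import *
for z in(0,100,180): print(z,[ray('top',u,v,z).round(0)[:2] for u,v in((366,185),(390,210))])
plan(474,-440,195,-1.58)
print(monitor.sense()['qpos'].round(2))
E
```

```text
0 [array([ 661., -494.]), array([ 557., -586.])]
100 [array([ 634., -472.]), array([ 535., -558.])]
180 [array([ 612., -454.]), array([ 518., -536.])]
t 18.43 pos [ 473.1 -188.8  200.5] rpy [-3.1402e+00 -6.0000e-04 -1.5791e+00] F [-0.6 -0.7 -0.9] open 0.003
dp [251.2  -3.    5.7] ang [-0.0014 -0.0006  0.0009] rows 6.0 0.0
[-0.38  0.21  1.91 -0.    1.02  1.2 ]
```

```bash
python3 -m inch '[{"dp":[15,1,0],"angular":[0,0,0],"fingers":255},{"dp":[45,5,0],"angular":[0,0,0],"fingers":255},{"dp":[82,10,0],"angular":[0,0,0],"fingers":255},{"dp":[120,14,0],"angular":[0,0,0],"fingers":255},{"dp":[158,18,0],"angular":[0,0,0],"fingers":255},{"dp":[194,21,0],"angular":[0,0,0],"fingers":255},{"dp":[222,23,0],"angular":[0,0,0],"fingers":255},{"dp":[240,23,0],"angular":[0,0,0],"fingers":255},{"dp":[246,23,10],"angular":[0,0,0],"fingers":255},{"dp":[246,23,35],"angular":[0,0,0],"fingers":255},{"dp":[246,23,65],"angular":[0,0,0],"fingers":255},{"dp":[246,23,85],"angular":[0,0,0],"fingers":255}]' 40; python3 - <<'E'
from h import *
p,d=vision.grab_frame('scene');crop((255*(p/255.)**0.6).astype(np.uint8),265,60,385,190,5,'pics/s13.png')
plan(450,-375,115,-1.58)
E
```

```text
clock: 19.43
eef_pos: [446.1, -433.6, 111.8]
tcp_rot: [3.14, 0.002, -1.581]
contact_force: [-0.7, 1.0, -0.0]
opening: -0.003
t 19.48 pos [ 444.6 -431.8  108.3] rpy [ 3.1365  0.0057 -1.5808] F [-0.7  1.1 -2.3] open 0.002
dp [-56.9  -4.8  -6.4] ang [ 0.0051  0.0057 -0.0008] rows 1.4 0.1
```

View pics/s13.png

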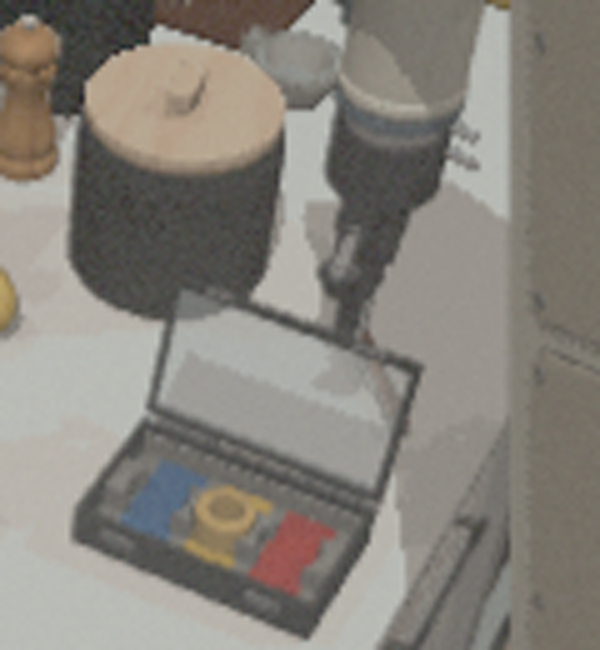

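```bash
python3 -m inch '[{"dp":[-5,-3,-6],"angular":[0,0,0],"fingers":255},{"dp":[-15,-4,-7],"angular":[0,0,0],"fingers":255},{"dp":[-25,-4,-7],"angular":[0,0,0],"fingers":255},{"dp":[-35,-4,-7],"angular":[0,0,0],"fingers":255},{"dp":[-45,-4,-7],"angular":[0,0,0],"fingers":255},{"dp":[-55,-4,-7],"angular":[0,0,0],"fingers":255},{"dp":[-65,-4,-7],"angular":[0,0,0],"fingers":255},{"dp":[-75,-4,-7],"angular":[0,0,0],"fingers":255}]' 40
```

```text
clock: 20.15
eef_pos: [452.3, -357.8, 122.2]
tcp_rot: [-3.141, -0.0, -1.58]
contact_force: [1.0, -0.1, -0.4]
opening: 0.001
```

```bash
python3 - <<'E'
from h import *
p,d=vision.grab_frame('scene');crop((255*(p/255.)**0.6).astype(np.uint8),265,60,385,190,5,'pics/s14.png')
plan(448,-280,115,-1.58)
E
```

```text
t 20.2 pos [ 451.9 -356.1  121.8] rpy [ 3.1414e+00  1.6000e-03 -1.5795e+00] F [-1.   1.4 -0.3] open 0.002
dp [-76.    4.5   7. ] ang [0.0002 0.0016 0.0005] rows 1.8 0.0
```

View pics/s14.png

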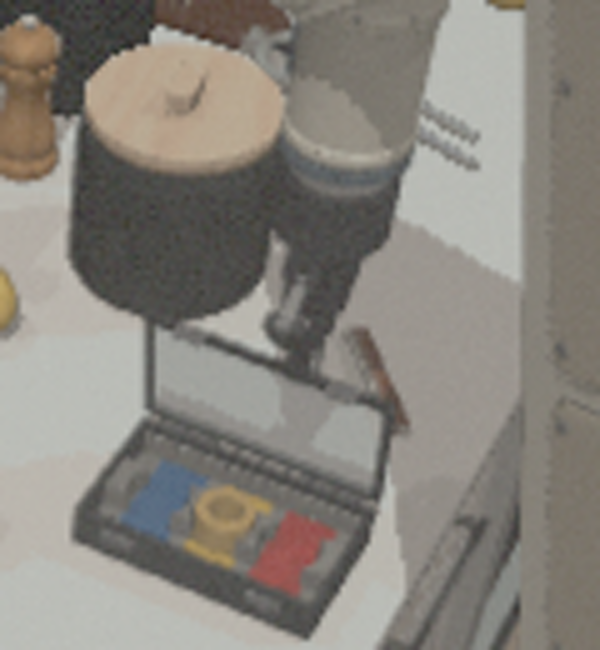

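```bash
python3 -m inch '[{"dp":[-8,3,3],"angular":[0,0,0],"fingers":255},{"dp":[-17,3,7],"angular":[0,0,0],"fingers":255},{"dp":[-27,3,8],"angular":[0,0,0],"fingers":255},{"dp":[-37,3,8],"angular":[0,0,0],"fingers":255},{"dp":[-47,3,8],"angular":[0,0,0],"fingers":255},{"dp":[-57,3,8],"angular":[0,0,0],"fingers":255},{"dp":[-67,3,8],"angular":[0,0,0],"fingers":255},{"dp":[-77,3,8],"angular":[0,0,0],"fingers":255},{"dp":[-85,3,8],"angular":[0,0,0],"fingers":255}]' 40; python3 - <<'E'
from h import *
p,d=vision.grab_frame('scene');crop((255*(p/255.)**0.6).astype(np.uint8),265,60,385,190,5,'pics/s15.png')
plan(448,-250,115,-1.58)
E
```

```text
clock: 20.95
eef_pos: [450.0, -272.7, 114.0]
tcp_rot: [-3.141, 0.0, -1.58]
contact_force: [-0.3, -0.8, 0.3]
opening: 0.004
t 21.0 pos [ 449.7 -271.7  113.8] rpy [-3.1416e+00  1.1000e-03 -1.5795e+00] F [-0.   1.6  0.1] open -0.0
dp [-21.7   1.9  -1.1] ang [-0.      0.0011  0.0005] rows 0.5 0.0
```

View pics/s15.png

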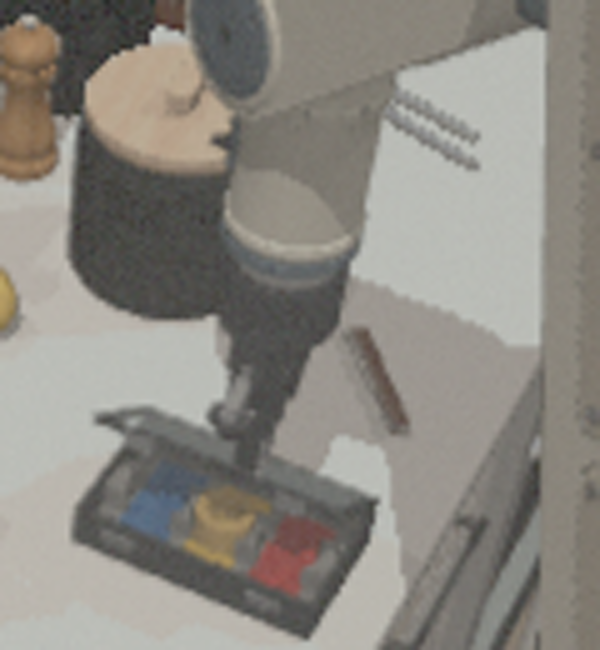

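```bash
python3 -m inch '[{"dp":[0,0,0],"angular":[0,0,0],"fingers":255},{"dp":[0,0,-10],"angular":[0,0,0],"fingers":255},{"dp":[0,0,-35],"angular":[0,0,0],"fingers":255},{"dp":[-20,0,-65],"angular":[0,0,0],"fingers":255},{"dp":[-50,0,-90],"angular":[0,0,0],"fingers":255},{"dp":[-85,0,-105],"angular":[0,0,0],"fingers":255},{"dp":[-120,0,-105],"angular":[0,0,0],"fingers":255},{"dp":[-150,0,-105],"angular":[0,0,0],"fingers":255},{"dp":[-170,0,-105],"angular":[0,0,0],"fingers":255},{"dp":[-180,0,-105],"angular":[0,0,0],"fingers":255},{"dp":[-180,0,-105],"angular":[0,0,0],"fingers":255},{"dp":[-180,0,-105],"angular":[0,0,0],"fingers":255}]' 40; python3 - <<'E'
from h import *
for n in('scene','top'):
    p,d=vision.grab_frame(n);np.savez(n+'16.npz',p=p,d=d);cv2.imwrite(f'pics/{n}16.png',p)
    b=(270,120,350,190) if n=='scene' else (295,195,365,262)
    crop((255*(p/255.)**0.6).astype(np.uint8),*b,9,f'pics/{n}16c.png')
plan(448,-100,220,-1.58)
E
```

```text
clock: 22.0
eef_pos: [452.0, -94.5, 219.4]
tcp_rot: [-3.14, -0.0, -1.579]
contact_force: [-0.5, 1.1, -0.9]
opening: -0.001
t 22.1 pos [451.8 -95.1 219.1] rpy [-3.1408e+00 -2.0000e-04 -1.5806e+00] F [ 0.4 -0.6 -0.3] open 0.001
dp [ 4.9  3.8 -0.9] ang [-0.0008 -0.0002 -0.0006] rows 0.2 0.0
```

View pics/scene16.png

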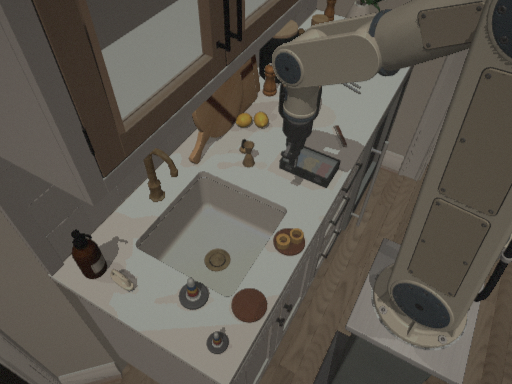

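View pics/scene16c.png

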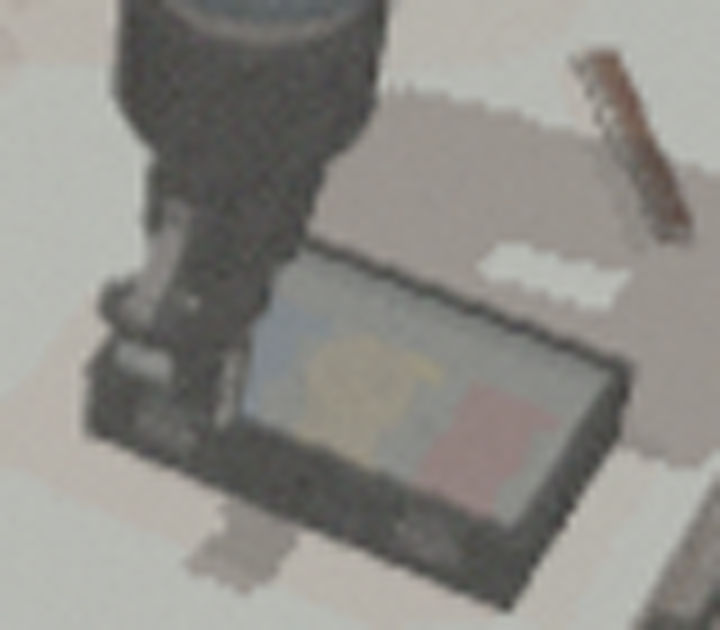

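View pics/top16c.png

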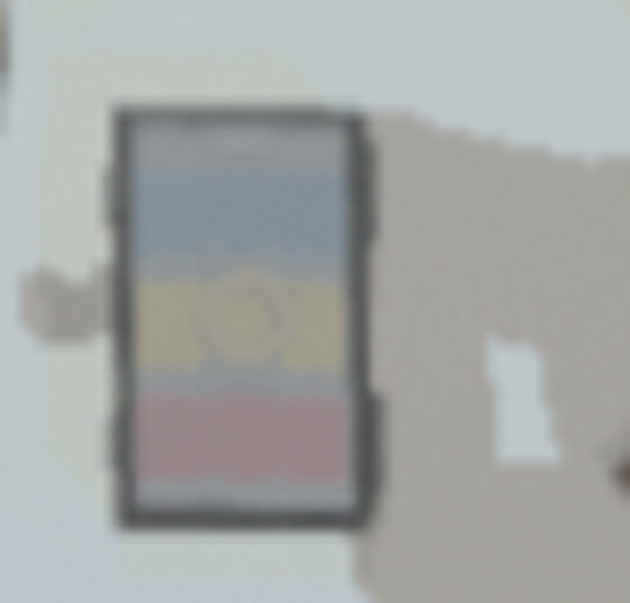

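```bash
python3 - <<'E'
from h import *
d=np.load('top16.npz')['d']
for nm,us in(('free edge',range(307,310)),('middle',range(312,332)),('hinge edge',range(333,336))):
    print(nm,np.median([dpt('top',d,u,v)[2] for u in us for v in range(210,250)]).round(1))
a,b=np.load('top0.npz')['p'],np.load('top16.npz')['p']
s,t=np.load('scene0.npz')['p'],np.load('scene16.npz')['p']
crop((255*(b/255.)**0.6).astype(np.uint8),225,150,345,265,6,'pics/t16b.png')
E
```

```text
free edge 42.2
middle 41.3
hinge edge 42.9
```

View pics/t16b.png

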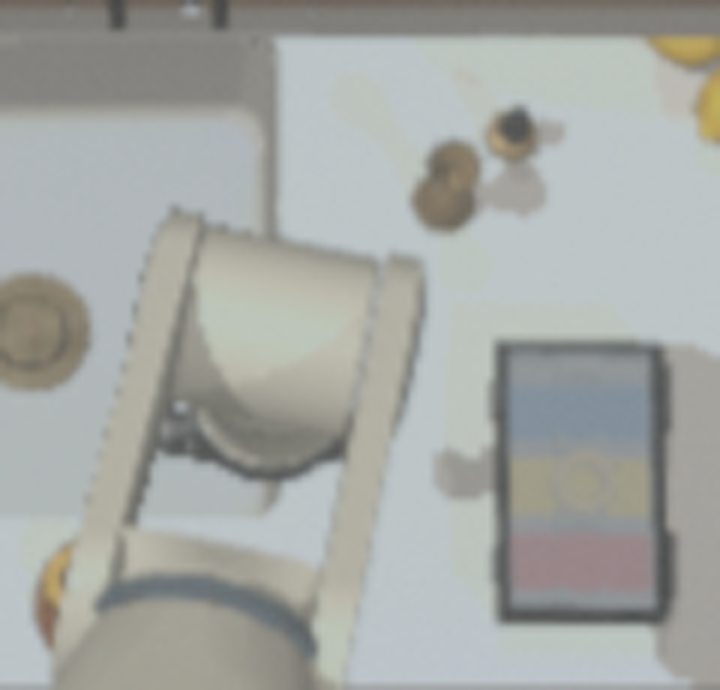

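The lid lies flat: its free edge, middle and hinge edge are all at about 41–43 mm. The bushing shows through it in the yellow cutout. Both bushings on coaster two, and the bystanders that are in view, are where they were. The arm is clear.

```bash
python3 -c "
from rig import sign_off; print(sign_off())"
```

```text
the job is handed in; nothing more can be done
None
```

The job is done and handed in at about 22 s of the 61 s allowed. I gripped the single bushing and slid it down the larger cone, which has the 80 mm base. It stopped with its lower edge about 54 mm up, with the yellow band covered and only red showing below. I released it there to confirm it sat level, then pressed it into the yellow cutout and pushed the lid shut from behind.

**Last checks:**
- **Seating:** The final press met a hard stop, with the force rising to 45 N and almost no movement. By depth, the bushing's top was at 31–32 mm; fully home is 31 mm.
- **Lid:** It is flat, with the free edge, middle and hinge edge all at 41–43 mm.
- **Left alone:** By eye, the worn bushings on coaster two, the jigger, stopper, corkscrew and brush had not moved in the last pictures.
- **Arm:** It was clear of everything, with no contact force.

**What disagreed:**
- The two cameras differed by about 2–3 mm on where the case is.
- My first try at the cutout caught its far edge, with about 23 N upward force. I moved 1.5 mm towards the robot and it went in.

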